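Stock the tilt-out bin with cedar balls, cover it and stack the tins on top

TASK

Use the scoop to get all the cedar balls out of the tray and into the open tilt-out bin, without touching the balls with the gripper, then push the bin fully shut. After that lay the slate coaster between the lips on top of the bin's shell as its cover, press it down so it sits level, and stack all the tins on the middle of it in one square column, long sides along the slate's long side. Leave the scoop standing flat in the emptied tray and do not disturb the atomizer, hair clip, mug or watch stand.

Things in the scene. Friction and masses are not known exactly. Their poses are not given: they have to be found in the camera images.
- bin_unit: fixed off-white plastic shell of the tilt-out bin, open in front (own -x) and on top, 85 mm deep (x), 135 wide (y), 135 high. Origin: centre of its underside. Its side walls carry 14 mm wide ledges (tops 135 mm up) with 6 mm high lips and corner tabs that frame a place for a 64 x 120 mm plate, 3.5 mm play all round; fingers fit between the tabs. Back wall 120 mm high
- seat (a point): centre of that resting place: middle of the shell's open top, at the height of the ledges (135 mm up). Axes as the shell: x to the back, y along the 120 mm length of the plate to be laid there
- bin (a joint): tilt of the bin in the shell, rad: 0 shut (front panel flush with the shell's front), about 0.58 to 0.7 hanging open towards the front (shell's -x). It stays where it is left; pushing the top of the front panel back shuts it with 1 to 2 N
- bin_mouth (a point): centre of the bin's open mouth, moves with the bin. The mouth measures 100 mm (y) by 67 mm (x) inside; the bin is 105 mm deep below it. The point's x and y lie in the mouth plane, z points out of it. Open, the mouth is about 115 mm above the dresser, in front of the shell
- panel_top (a point): middle of the upper edge of the bin's front panel, on its front face; the panel is 106 mm wide and 110 mm high, hinged at its lower edge 10 mm above the dresser; moves with the bin. Shut, it is 120 mm above the dresser
- tray: fixed narrow dark wooden tray, 233 mm long (x), 92 wide (y). Origin: under the middle of its flat floor, on the dresser. Floor 4 mm thick, flat from x -100 to +100 mm, inner width 84; side walls 36 mm high; near end wall (x -100) 20 mm high; at the far end (x +100) a smooth ramp, 60 degrees from level, rises outward to 49 mm over the dresser
- scoop: loose aluminium scoop with upright wooden handle. Origin: middle of the pan's underside. Pan 77 mm long (x; open mouth at +38, back wall 34 mm high at -38), 72 wide (y), floor 2 mm, side walls 26 mm high, slanting down to the mouth over the front 33 mm. Handle: upright block 24 mm (x) by 16 (y), centred at x -50 mm, from 32 to 94 mm above the underside; pinch it across y at 70 mm up
- ball1: smooth waxed cedar ball, plain wood, 22 mm across, loose in the tray between its middle and its ramp; origin at its centre. 3 to 5 balls are present
- ball2: smooth waxed cedar ball, plain wood, 22 mm across, loose in the tray between its middle and its ramp; origin at its centre. 3 to 5 balls are present
- ball3: smooth waxed cedar ball, plain wood, 22 mm across, loose in the tray between its middle and its ramp; origin at its centre. 3 to 5 balls are present
- ball4: smooth waxed cedar ball, plain wood, 22 mm across, loose in the tray between its middle and its ramp; origin at its centre. 3 to 5 balls are present
- ball5: smooth waxed cedar ball, plain wood, 22 mm across, loose in the tray between its middle and its ramp; origin at its centre. 3 to 5 balls are present
- slate: oblong dark slate coaster, 64 mm (x) x 120 mm (y) x 9 mm thick, lying flat; origin at the centre of its underside
- tin1: closed steel tin, 46 mm (x) x 62 mm (y) x 28 mm high, lid up; origin at the centre of its underside. 2 or 3 alike tins are present
- tin2: closed steel tin, 46 mm (x) x 62 mm (y) x 28 mm high, lid up; origin at the centre of its underside. 2 or 3 alike tins are present
- tin3: closed steel tin, 46 mm (x) x 62 mm (y) x 28 mm high, lid up; origin at the centre of its underside. 2 or 3 alike tins are present
- atomizer: glass perfume atomizer, 46 mm across, 97 mm high, bystander; origin at its underside
- hair_clip: chrome hair clip, 18 x 75 x 12 mm, bystander; origin at its underside
- mug: lime green ceramic mug holding brushes, 76 mm across, 90 mm high (brushes to about 150 mm), bystander; origin at its underside
- watch_stand: wooden watch stand, 70 x 90 mm base, 130 mm high, bystander; origin at its underside
There are look-alikes about, which are no part of the job. What is shaped like the slate but pink is not meant.

How it is judged:
On the way, in this order (a step that is already met when the one before it is completed fails the run):
1. all cedar balls are in the open bin (x of ball1 in the frame of bin_mouth between -0.037 and 0.037 m and y of ball1 in the frame of bin_mouth between -0.055 and 0.055 m and z of ball1 in the frame of bin_mouth between -0.108 and -0.003 m and x of ball2 in the frame of bin_mouth between -0.037 and 0.037 m and y of ball2 in the frame of bin_mouth between -0.055 and 0.055 m and z of ball2 in the frame of bin_mouth between -0.108 and -0.003 m and x of ball3 in the frame of bin_mouth between -0.037 and 0.037 m and y of ball3 in the frame of bin_mouth between -0.055 and 0.055 m and z of ball3 in the frame of bin_mouth between -0.108 and -0.003 m and x of ball4 in the frame of bin_mouth between -0.037 and 0.037 m and y of ball4 in the frame of bin_mouth between -0.055 and 0.055 m and z of ball4 in the frame of bin_mouth between -0.108 and -0.003 m and x of ball5 in the frame of bin_mouth between -0.037 and 0.037 m and y of ball5 in the frame of bin_mouth between -0.055 and 0.055 m and z of ball5 in the frame of bin_mouth between -0.108 and -0.003 m and value of joint bin above 0.3 rad), for 0.2 s.
2. the bin is pushed shut with the balls inside (x of ball1 in the frame of bin_mouth between -0.037 and 0.037 m and y of ball1 in the frame of bin_mouth between -0.055 and 0.055 m and z of ball1 in the frame of bin_mouth between -0.108 and -0.003 m and x of ball2 in the frame of bin_mouth between -0.037 and 0.037 m and y of ball2 in the frame of bin_mouth between -0.055 and 0.055 m and z of ball2 in the frame of bin_mouth between -0.108 and -0.003 m and x of ball3 in the frame of bin_mouth between -0.037 and 0.037 m and y of ball3 in the frame of bin_mouth between -0.055 and 0.055 m and z of ball3 in the frame of bin_mouth between -0.108 and -0.003 m and x of ball4 in the frame of bin_mouth between -0.037 and 0.037 m and y of ball4 in the frame of bin_mouth between -0.055 and 0.055 m and z of ball4 in the frame of bin_mouth between -0.108 and -0.003 m and x of ball5 in the frame of bin_mouth between -0.037 and 0.037 m and y of ball5 in the frame of bin_mouth between -0.055 and 0.055 m and z of ball5 in the frame of bin_mouth between -0.108 and -0.003 m and value of joint bin below 0.06 rad), for 0.2 s.
3. the slate lies level between the lips on the shell and is pressed down on it with a few newtons (horizontal distance between slate and seat below 0.008 m and z of slate in the frame of seat below 0.0025 m and angle between slate's own z axis and vertical below 0.03 rad and contact force between slate and bin_unit above 5 N), for 0.1 s.
At the end, for the whole second after the job is handed in: All balls in the shut bin (under 0.06 rad); slate level between the lips (within 8 mm, 0.03 rad); all tins flat in one column on its middle (within 12 mm and 0.2 rad of its direction); scoop standing flat in the tray; all at rest (all of step 2 and horizontal distance between slate and seat below 0.008 m and z of slate in the frame of seat below 0.0025 m and angle between slate's own z axis and vertical below 0.03 rad and horizontal distance between each of tin1, tin2, tin3 and seat below 0.012 m and z of each of tin1, tin2, tin3 in the frame of seat above 0.006 m and angle between each of tin1, tin2, tin3's own z axis and vertical below 0.06 rad and angle between the x axis of each of tin1, tin2, tin3 and the x axis of seat, either way round below 0.2 rad and linear speed of each of tin1, tin2, tin3, scoop below 0.02 m/s and x of scoop in the frame of tray between -0.1 and 0.09 m and y of scoop in the frame of tray between -0.02 and 0.02 m and z of scoop in the frame of tray below 0.012 m and angle between scoop's own z axis and vertical below 0.12 rad); the robot touches nothing.
It fails at once if the gripper touches a cedar ball (contact force between the fingers and ball1 above 0.3 N or contact force between the fingers and ball2 above 0.3 N or contact force between the fingers and ball3 above 0.3 N or contact force between the fingers and ball4 above 0.3 N or contact force between the fingers and ball5 above 0.3 N).
It fails at once if a bystander is pushed away or tipped (distance of any of atomizer, hair_clip, mug, watch_stand from where it was at the start of the episode above 0.03 m or angle between any of atomizer, hair_clip, mug, watch_stand's own z axis and vertical above 0.5 rad).
Of ball1, ball2, ball3, ball4, ball5 only 3 to 5 are there at a start; the rules pass over those that are not, and their reading is None.
Of tin1, tin2, tin3 only 2 to 3 are there at a start; the rules pass over those that are not, and their reading is None.
At some moment in a run one of slate may be knocked a few centimetres aside while the robot is not near it.
It also fails if it takes over 208 s, if anything falls off the work surface, if the arm or the gripper's body presses on something with over 40 N, if the wrist force passes 120 N, or if a joint passes its speed limit or range.

ROBOT

A 7-joint arm with a two-finger parallel gripper is mounted at the origin on the work surface. World frame = base frame: x ahead of the robot, y to its left, z up, the work surface at z = 0. Lengths are in m, angles in rad, forces in N, time in s.
With the tool pointing down it reaches from about 0.425 to 0.925 m from the base axis. Payload 6.8 kg.
Tool frame: the origin (TCP) lies between the finger pads; the fingertips stand r.tcp_to_tips ahead of it and the grasp point (between the pads) is the TCP (r.tcp_to_tips is the distance from the TCP to the fingertips, in m); z points along the fingers, y is the line along which they close (so a half turn about z gives the same grasp; the last joint's range is limited). The gripper opens to 85 mm and grips with 20 to 120 N. Pads are 22 mm wide; open, the fingers measure 114 mm over their backs; the gripper's body (76 mm by 85 mm) begins 54 mm behind the grasp point. The pads swing forward as they close: fully open they stand 13 mm farther back than shut.
Start: joints at [-1.276, 0.477, 0.022, 1.555, -0.011, 1.109, -0.083], TCP at [0.265, 0.621, 0.25] pointing down, gripper open.
Joint ranges: [-2.96, 2.96], [-0.34, 2.1], [-1.41, 1.46], [0.24, 2.44], [-1.37, 4.51], [0.17, 1.92], [-2.96, 2.96]. Speed limits (rad/s): [2.39, 2.39, 3.14, 3.14, 3.14, 3.14, 3.14].

INTERFACE

Orientations are given as a rotation vector (axis times angle).
In Python, from bench import r gives the robot as it stands.
- The arm moves only by the tool servo_tool, never from a script. Its argument "commands" is a list of rows, each a list of 2 entries, a list of its own where there are three numbers: the shift along the tool's x, y, z normalised to -1 to 1, where 1 is 250 mm, then the turn, a rotation vector about the tool's x, y, z normalised to -1 to 1, where 1 is 90 degrees. In form: [[[dx, dy, dz], [ax, ay, az]], ...]. A call has 1 to 20 rows; each row is the pose to reach, as a shift and turn from the pose commanded when the call began, along the tool's axes at that moment; what a row does not reach only later rows make up. A row lasts 1/10 s, in which the tool goes at most 50 mm and 8.59 degrees, less where a joint would pass 70% of its speed; a pose out of reach is approached as far as the arm can. A call with a number of a shift or a turn outside -1 to 1 is refused whole. A call with a gripper value outside its range is refused whole. "claw" is the closure, from 0 (fully open) to 1 (shut), set as the call begins (left out, the last holds). The fingers move at their own pace and stop on an object; "squeeze" is the grip in N (left out, the last holds). Time passes only in rows, so rows that repeat a pose let the fingers close. It gives the time, the measured TCP pose, the force, the opening and the grip force at its end, in the units of the state.
- r.get_obs(): the state, without advancing time (a new reading comes with each control period).
- r.grab_frame(name): name is "scene" or "top" or "wrist"; returns (picture, depth): 384x512x3 uint8, red, green, blue; 384x512 float32, m along the optical axis (not along the pixel's ray), 0 where there is no reading.
- r.camera_model(name): a dict with "fx", "fy", "cx", "cy" (pixels), "k1" (the pictures are not rectified: a ray, as slopes to the right and down, at radius r is drawn at 1 + k1 r^2 times it, then the intrinsics apply), "extrinsics" (4x4, takes a point from camera to world coordinates); the wrist camera has in their place "hand_eye" (4x4, takes a point from camera to tool coordinates, whose origin is the TCP and whose axes are the flange's). Camera axes: x right, y down, z forward; pixel columns grow to the right and rows downward; lengths in m; the calibration is good to about 2 mm. A picture is of the moment at which its call begins: read the wrist's pose just before it. camera_model takes no time and is no camera call.
- r.hand_in(): hands the job in; it is judged then, once.
Trained networks look in the newest picture that a camera, given by its name, has taken for a name from the list of things; names that differ only in an ending like _2 or _b are one class to them, and where a whole thing is asked for, a point or a joint stands for the part that bears it (a point fixed in the world has none). Each returns a list of dicts, best first, with "confidence" (0 to 1); they miss things now and then, are a little off and sometimes report something else, mostly with a low value. They report only what shows in the picture. A call takes as long as a camera call. They do not tell look-alikes from the thing itself.
- r.boxes_of(camera, target): "uv" ([column, row] in pixels, amid what is visible of it).
- r.mark_of(camera, target): "uv" ([column, row] in pixels: a listed point, or the origin of a listed thing).
The state is a dict: "clock": time; "joints": joint angles; "qvel": joint speeds; "tau": joint torques, N m; "tcp_pos": TCP position; "orientation": TCP orientation; "contact_force": force on the tool from outside, world axes, zero at the start; "moment": the same for the moment, N m; "grip_width": finger opening in m; "gripper_force": force on a finger pad.
Only numpy, scipy, OpenCV 4.12 (cv2) and the standard library are available. Lean on these libraries where they do the work, as an engineer would, in place of code of your own. Each camera call takes 0.05 s, during which the arm holds its last target. There are 200 camera calls.

## Working session

There is one attempt and no reset: what is moved stays moved. The work goes in short steps, Python scripts to look and compute and a tool call to move; the robot and the scene stay as the last step left them, time stands still between calls to the robot, and variables do not carry over. Pictures are saved under pics/ and viewed, at most 14 in all, crops included, and the job is handed in when it is done.

Besides the shell and the picture viewer there is one more tool, called after "Call:" as a command line: name --argument value ..., lists and objects as JSON in quotes. servo_tool: Moves the arm, as the interface text tells. Scaled input: -1 to 1 covers 250 mm each way for a shift and 90 degrees each way for a turn. Its arguments: {"type":"object","properties":{"commands":{"type":"array"},"claw":{"type":"number"},"squeeze":{"type":"number"}},"required":["commands"]}

```bash
ls; mkdir -p pics; cat > h.py <<'E'
import numpy as np, cv2
from scipy.spatial.transform import Rotation as R
from bench import r
def grab(n):
    o=r.get_obs(); im,d=r.grab_frame(n); m=r.camera_model(n)
    if 'extrinsics' in m: T=np.array(m['extrinsics'])
    else:
        W=np.eye(4); W[:3,:3]=R.from_rotvec(o['orientation']).as_matrix(); W[:3,3]=o['tcp_pos']; T=W@np.array(m['hand_eye'])
    return im,d,m,T
def rays(m,uv):
    uv=np.atleast_2d(np.array(uv,float)); K=np.array([[m['fx'],0,m['cx']],[0,m['fy'],m['cy']],[0,0,1]])
    return cv2.undistortPoints(uv.reshape(-1,1,2),K,np.array([m['k1'],0,0,0,0.])).reshape(-1,2)
def cloud(d,m,T):
    h,w=d.shape; vv,uu=np.mgrid[:h,:w]
    s=rays(m,np.stack([uu.ravel(),vv.ravel()],1))
    z=d.ravel()[:,None]; P=np.hstack([s*z,z])@T[:3,:3].T+T[:3,3]; P[z[:,0]<=0]=np.nan
    return P.reshape(h,w,3)
def onz(m,T,uv,z):
    s=rays(m,uv); D=np.hstack([s,np.ones((len(s),1))])@T[:3,:3].T
    return T[:3,3]+D*((z-T[2,3])/D[:,2:])
def save(n,im): cv2.imwrite('pics/'+n+'.png',im[:,:,::-1])
E
python3 - <<'E'
from h import *
for n in ['scene','top','wrist']:
    im,d,m,T=grab(n); np.savez('pics/%s0.npz'%n,im=im,d=d,T=T); print(n,{k:m[k] for k in ['fx','fy','cx','cy','k1']},T.round(3).tolist())
    save(n+'0',im)
o=r.get_obs(); print({k:np.round(v,3) for k,v in o.items()}, r.tcp_to_tips)
E
```

```text
pics
scene {'fx': 432.7614144058043, 'fy': 432.7614144058043, 'cx': 258.98318475489106, 'cy': 192.49136089580014, 'k1': 0.01702768100355437} [[0.785, 0.521, -0.336, 0.928], [0.62, -0.671, 0.406, -0.489], [-0.014, -0.527, -0.85, 1.135], [0.0, 0.0, 0.0, 1.0]]
top {'fx': 392.34855529414693, 'fy': 392.34855529414693, 'cx': 254.51241592982637, 'cy': 190.32702323664333, 'k1': -0.12389406139730783} [[0.001, -0.987, 0.161, 0.33], [-1.0, -0.002, -0.005, 0.03], [0.005, -0.161, -0.987, 1.216], [0.0, 0.0, 0.0, 1.0]]
wrist {'fx': 271.9196235421377, 'fy': 271.9196235421377, 'cx': 252.94277957020722, 'cy': 187.3487474586822, 'k1': 0.02166727891213023} [[0.393, 0.878, 0.272, 0.195], [0.92, -0.375, -0.117, 0.651], [-0.001, 0.296, -0.955, 0.372], [0.0, 0.0, 0.0, 1.0]]
{'clock': np.float64(0.15), 'joints': array([-1.276,  0.478,  0.022,  1.556, -0.012,  1.109, -0.083]), 'qvel': array([-0.001, -0.002,  0.   , -0.004, -0.   ,  0.001,  0.001]), 'tau': array([ 2.0000e-03, -5.9693e+01,  1.6100e+00, -2.8149e+01,  1.3000e-02,
        7.0000e-03, -0.0000e+00]), 'tcp_pos': array([0.264, 0.621, 0.25 ]), 'orientation': array([-6.280e-01, -3.078e+00,  2.000e-03]), 'contact_force': array([-0.436,  0.109,  0.38 ]), 'moment': array([-0.023, -0.03 ,  0.02 ]), 'gripper_force': np.float64(0.0), 'grip_width': np.float64(0.085)} 0.019
```

View pics/top0.png

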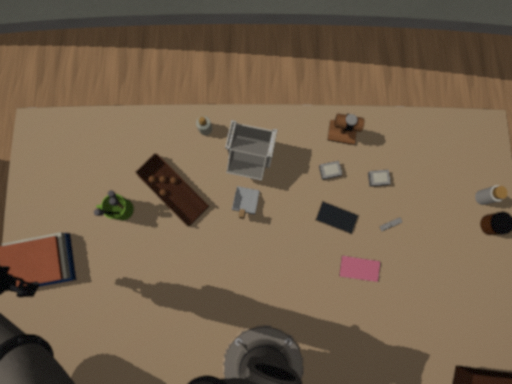

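View pics/scene0.png

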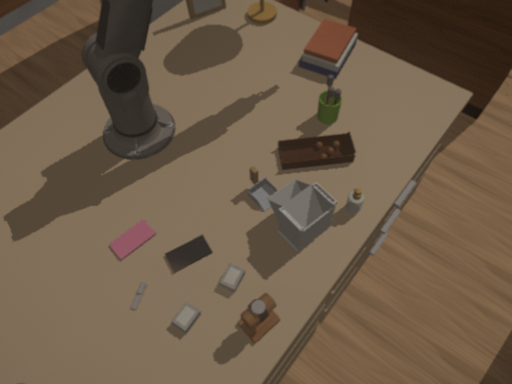

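```bash
python3 - <<'E'
from h import *
z=np.load('pics/top0.npz');im,d,T=z['im'],z['d'],z['T'];m=r.camera_model('top')
P=cloud(d,m,T); np.save('pics/P.npy',P)
save('crop_top',cv2.resize(im[95:290,90:410],None,fx=2.5,fy=2.5,interpolation=cv2.INTER_CUBIC))
tab=P[250:300,150:220].reshape(-1,3); print('table z',np.nanmedian(tab[:,2]))
H=P[...,2]
def blob(name,seed,lo,hi,win=35):
    u,v=seed; M=np.zeros(H.shape,np.uint8); s=np.s_[v-win:v+win,u-win:u+win]
    M[s]=((H[s]>lo)&(H[s]<hi)); n,l=cv2.connectedComponents(M)
    k=l[v,u]
    if k==0: print(name,'miss',H[v,u]); return
    Q=P[l==k]; rc=cv2.minAreaRect(Q[:,:2].astype(np.float32)*1000); print(name,len(Q),np.round(rc[0],1),np.round(rc[1],1),round(rc[2],1),'z',np.percentile(Q[:,2],[5,50,95]).round(4))
blob('slate',(337,217),.004,.03);blob('pink',(360,268),.003,.03);blob('tinA',(331,171),.012,.05);blob('tinB',(380,178),.012,.05)
blob('tray',(185,207),.002,.06,50);blob('bin',(228,150),.06,.2,45);blob('scoop',(245,202),.001,.15);blob('clip',(391,224),.003,.03)
for n in ['scoop','tray','ball1','tin1','slate','bin_unit','bin_mouth','panel_top','seat','bin']:
    print(n,[(np.round(x['uv'],1).tolist(),round(x['confidence'],2)) for x in r.mark_of('top',n)][:6])
E
```

```text
table z 0.00034416854000918207
slate 813 [ 446.5 -231.4] [132.6  81.5] 66.9 z [0.0053 0.0095 0.0137]
pink 916 [ 293.7 -298.1] [168.4 101.6] 83.2 z [0.0038 0.0098 0.0136]
tinA 301 [ 590.5 -212.3] [46.9 60.6] 12.0 z [0.0208 0.0286 0.032 ]
tinB 308 [ 566.7 -367.3] [47.2 62.3] 4.7 z [0.0199 0.0286 0.033 ]
tray 2046 [532.3 287.4] [273.3 117.2] 44.8 z [0.0024 0.006  0.0391]
bin 1388 [626.3  41.9] [135.6 149.2] 78.6 z [0.0646 0.1019 0.1396]
scoop miss 0.0008292653418735529
clip 162 [ 419.2 -403.8] [41.6 82.8] 32.5 z [0.0036 0.0074 0.0147]
scoop [([244.1, 202.1], 0.72)]
tray [([176.1, 192.0], 0.57)]
ball1 [([163.9, 178.6], 0.59), ([171.7, 178.8], 0.56), ([162.0, 194.7], 0.51), ([147.7, 179.8], 0.49)]
tin1 [([375.5, 181.3], 0.86), ([329.2, 167.7], 0.77)]
slate [([246.1, 165.8], 0.73), ([336.5, 218.4], 0.72), ([357.6, 266.3], 0.71)]
bin_unit [([253.5, 152.6], 0.76), ([251.4, 137.7], 0.68), ([392.7, 224.1], 0.68)]
bin_mouth [([245.6, 164.6], 0.63), ([330.4, 167.8], 0.23)]
panel_top [([246.0, 176.2], 0.85)]
seat [([249.4, 137.4], 0.78)]Traceback (most recent call last):
  File "<stdin>", line 16, in <module>
ValueError: it knows: atomizer, ball, bin_mouth, bin_unit, hair_clip, mug, panel_top, scoop, seat, slate, tin, tray, watch_stand
```

View pics/crop_top.png

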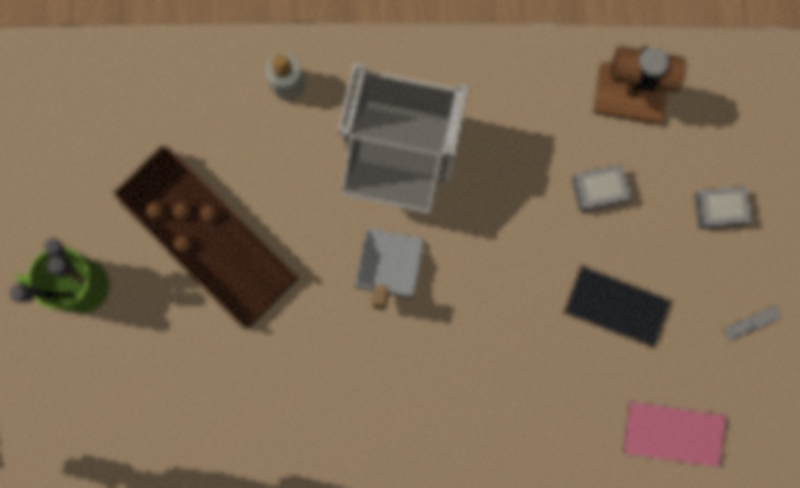

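```bash
python3 - <<'E'
from h import *
z=np.load('pics/top0.npz');im,d,T=z['im'],z['d'],z['T'];m=r.camera_model('top')
P=np.load('pics/P.npy');H=P[...,2]
def rect(name,box,lo,hi):
    u0,u1,v0,v1=box; Q=P[v0:v1,u0:u1].reshape(-1,3); Q=Q[(Q[:,2]>lo)&(Q[:,2]<hi)]
    rc=cv2.minAreaRect(Q[:,:2].astype(np.float32)*1000); print(name,len(Q),np.round(rc[0],1),np.round(rc[1],1),round(rc[2],1),'z',np.percentile(Q[:,2],[5,50,95]).round(4))
    return rc
rect('tray',(130,213,150,228),.025,.06); rect('trayhi',(130,213,150,228),.04,.06)
rect('handle',(230,260,195,225),.05,.13);rect('scoopwalls',(230,262,185,216),.012,.05)
rect('shell',(220,285,115,190),.126,.16)
rect('slate',(310,362,198,236),.005,.02)
for n,uv,zz in [('scoop',(244.1,202.1),0),('tray',(176.1,192),0),('binunit',(253.5,152.6),0),('mouth',(245.6,164.6),.115),('paneltop',(246,176.2),.115),('seat',(249.4,137.4),.135),('balls',[(152,179),(162,179),(172.8,180.2),(162.4,192.2)],.015),('slate',(336.5,218.4),0)]:
    print(n,onz(m,T,uv,zz).round(3).tolist())
np.set_printoptions(linewidth=250)
print((H[160:230,132:214:2]*1000)[::3].round(0).astype(int))
E
```

```text
tray 493 [493.  315.3] [234.8 190.9] 45.2 z [0.0262 0.0357 0.0475]
trayhi 106 [556.5 303.4] [168.9 225. ] 8.1 z [0.0403 0.0453 0.0508]
handle 56 [447.5  61.9] [15.8 23.8] 79.1 z [0.0592 0.0934 0.0969]
scoopwalls 57 [488.4  54. ] [72.4 68.7] 77.2 z [0.0148 0.0277 0.037 ]
shell 420 [648.2  37.3] [136.1 100.2] 78.4 z [0.1282 0.136  0.1429]
slate 830 [ 445.4 -229. ] [161.7 116.1] 88.7 z [0.0055 0.0095 0.0137]
scoop [[0.491, 0.057, 0.0]]
tray [[0.522, 0.271, 0.0]]
binunit [[0.65, 0.027, 0.0]]
mouth [[0.584, 0.05, 0.115]]
paneltop [[0.55, 0.049, 0.115]]
seat [[0.66, 0.04, 0.135]]
balls [[0.561, 0.346, 0.015], [0.561, 0.314, 0.015], [0.557, 0.28, 0.015], [0.519, 0.311, 0.015]]
slate [[0.44, -0.232, 0.0]]
[[                   1                    1                    0                   -5                   -4                   -1                    2                    1                   47                   40                   37
                    31                   29                   23                   19                   20                   37                   -7            
[... 19848 characters left out ...]
3
                    -3                   -4                    1                    0                    5                   -2                    4                    4                    0                   -1                   -2
                    -3                    0                   -3                    1                    1                   -1                   -2                    1                    0                    1                    0
                    -2                    3                   -4                    3                    1                   -3                   -2                    1]]<stdin>:15: RuntimeWarning: invalid value encountered in cast
```

Call:
servo_tool --commands '[[[-0.775, -0.885, 0], [0, 0, 0]], [[-0.775, -0.885, 0], [0, 0, 0]], [[-0.775, -0.885, 0], [0, 0, 0]], [[-0.775, -0.885, 0], [0, 0, 0]], [[-0.775, -0.885, 0], [0, 0, 0]], [[-0.775, -0.885, 0], [0, 0, 0]], [[-0.775, -0.885, 0], [0, 0, 0]], [[-0.775, -0.885, 0], [0, 0, 0]], [[-0.775, -0.885, 0], [0, 0, 0]], [[-0.775, -0.885, 0], [0, 0, 0]]]'

```text
clock: 1.6
tcp_pos: [0.3555, 0.343, 0.2503]
orientation: [-0.625, -3.079, -0.001]
contact_force: [-0.5, -0.5, -0.7]
grip_width: 0.0852
gripper_force: 0.0
```

Call:
servo_tool --commands '[[[-0.775, -0.885, 0], [0, 0, -0.11]], [[-0.775, -0.885, 0], [0, 0, -0.11]], [[-0.775, -0.885, 0], [0, 0, -0.11]], [[-0.775, -0.885, 0], [0, 0, -0.11]], [[-0.775, -0.885, 0], [0, 0, -0.11]], [[-0.775, -0.885, 0], [0, 0, -0.11]], [[-0.775, -0.885, 0], [0, 0, -0.11]], [[-0.775, -0.885, 0], [0, 0, -0.11]], [[-0.775, -0.885, 0], [0, 0, -0.11]], [[-0.775, -0.885, 0], [0, 0, -0.11]]]'

```text
clock: 2.6
tcp_pos: [0.4474, 0.0638, 0.2502]
orientation: [-0.355, -3.121, -0.0]
contact_force: [0.9, 0.3, 0.6]
grip_width: 0.0858
gripper_force: 0.0
```

```bash
cat >> h.py <<'E'
from scipy.optimize import minimize
def fit(P,h,x0,rad,cap=.012):
    """P Nx3 world points, h(x,y)->height in local frame (m), x0=(cx,cy,yaw)"""
    P=P.reshape(-1,3); P=P[np.isfinite(P).all(1)]; P=P[(np.hypot(P[:,0]-x0[0],P[:,1]-x0[1])<rad)]
    def f(p):
        c,s=np.cos(p[2]*10),np.sin(p[2]*10); dx,dy=P[:,0]-p[0],P[:,1]-p[1]
        return np.minimum(abs(P[:,2]-h(c*dx+s*dy,-s*dx+c*dy)),cap).mean()*1e3
    best=None
    for da in (-.1,0,.1):
        p0=np.array([x0[0],x0[1],(x0[2]+da)/10]); S=np.vstack([p0]+[p0+v for v in np.diag([.008,.008,.01])])
        q=minimize(f,p0,method='Nelder-Mead',options=dict(initial_simplex=S,xatol=1e-5,fatol=1e-5,maxiter=400))
        if best is None or q.fun<best.fun: best=q
    return best.x*[1,1,10],best.fun
def tray_h(x,y):
    inn=(abs(y)<.042); ins=(abs(y)<.046)&(x>-.104)&(x<.130)
    ramp=np.clip(.004+(x-.1)*np.tan(np.pi/3),.004,.049)
    z=np.where(x>.1,ramp,.004); z=np.where(x<-.1,.02,z); z=np.where(~inn,np.maximum(.036,z),z)
    return np.where(ins,z,0)
def scoop_h(x,y):
    z=np.where((abs(x)<.0385)&(abs(y)<.036),.002,0.)
    side=np.clip(.026*(.038-x)/.033,0,.026); z=np.where((abs(abs(y)-.035)<.0015)&(abs(x)<.0385),side,z)
    z=np.where((abs(x+.0375)<.0015)&(abs(y)<.036),.034,z)
    return np.where((abs(x+.05)<.012)&(abs(y)<.008),.094,z)
def box_h(a,b,c): return lambda x,y: np.where((abs(x)<a/2)&(abs(y)<b/2),c,0.)
def plan(pos,yaw,tilt=0):
    """rows numbers to reach TCP pos with tool x at azimuth yaw (deg), then tilted about tool y by tilt deg"""
    o=r.get_obs(); A=R.from_rotvec(o['orientation']); y=np.radians(yaw)
    X=np.array([np.cos(y),np.sin(y),0]); Z=np.array([0,0,-1.]); B=R.from_matrix(np.stack([X,np.cross(Z,X),Z],1))*R.from_euler('y',tilt,degrees=True)
    print('shift',(A.inv().apply(np.array(pos)-o['tcp_pos'])/.25).round(3).tolist(),'turn',((A.inv()*B).as_rotvec()/(np.pi/2)).round(3).tolist())
def yaw():
    M=R.from_rotvec(r.get_obs()['orientation']).as_matrix(); return np.degrees(np.arctan2(M[1,0],M[0,0])),np.degrees(np.arccos(-M[2,2]))
E
python3 - <<'E'
from h import *
P=np.load('pics/P.npy')
p,f=fit(P,tray_h,(.52,.28,.75),.16); print('tray',p.round(4),np.degrees(p[2]).round(2),round(f,2))
p,f=fit(P,scoop_h,(.49,.054,-.2),.085); print('scoop top',p.round(4),np.degrees(p[2]).round(2),round(f,2))
tn=box_h(.046,.062,.028); sl=box_h(.064,.12,.009)
for n,h,x0,rad in [('tinA',tn,(.59,-.212,.2),.06),('tinB',tn,(.567,-.367,.08),.06),('slate',sl,(.446,-.231,-.4),.09)]:
    p,f=fit(P,h,x0,rad); print(n,p.round(4),np.degrees(p[2]).round(2),round(f,2))
im,d,m,T=grab('wrist'); save('w1',im); W=cloud(d,m,T); np.save('pics/W1.npy',W)
p,f=fit(W,scoop_h,(.49,.054,-.2),.085); print('scoop wrist',p.round(4),np.degrees(p[2]).round(2),round(f,2))
Q=W.reshape(-1,3); Q=Q[(Q[:,2]>.08)&(Q[:,2]<.11)&(np.hypot(Q[:,0]-.448,Q[:,1]-.062)<.03)]
print('handle',len(Q),Q.mean(0).round(4),cv2.minAreaRect(Q[:,:2].astype(np.float32)*1000)); print(yaw(), np.round(r.get_obs()['joints'],2))
E
```

```text
tray [0.5183 0.2713 0.7852] 44.99 2.68
scoop top [ 0.4984  0.0526 -0.1934] -11.08 2.75
tinA [ 0.5917 -0.2135  0.2274] 13.03 2.39
tinB [ 0.5671 -0.369   0.096 ] 5.5 2.58
slate [ 0.4426 -0.2311 -0.3798] -21.76 2.06
scoop wrist [ 0.5006  0.0537 -0.1945] -11.15 9.69
handle 336 [0.4488 0.0643 0.0923] ((449.91595458984375, 63.74500274658203), (15.194788932800293, 23.173429489135742), 76.99989318847656)
(np.float64(167.0006454503683), np.float64(0.013927768969382585)) [-0.58  0.1   0.32  2.08 -0.04  0.97  1.11]
```

View pics/w1.png

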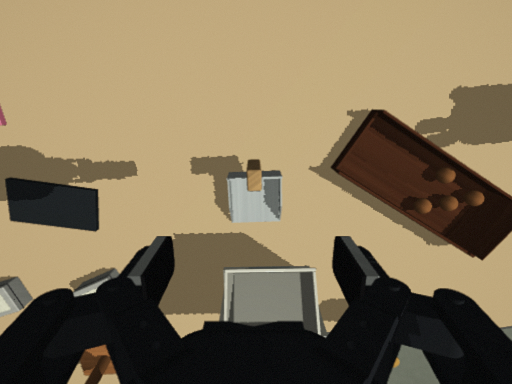

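```bash
python3 - <<'E'
from h import *
plan((.4485,.0638,.071),168)
E
```

```text
shift [-0.004, 0.002, 0.717] turn [0.0, -0.0, -0.011]
```

Call:
servo_tool --commands '[[[-0.004, 0.002, 0.2], [0, 0, -0.011]], [[-0.004, 0.002, 0.4], [0, 0, -0.011]], [[-0.004, 0.002, 0.55], [0, 0, -0.011]], [[-0.004, 0.002, 0.65], [0, 0, -0.011]], [[-0.004, 0.002, 0.7], [0, 0, -0.011]], [[-0.004, 0.002, 0.717], [0, 0, -0.011]], [[-0.004, 0.002, 0.717], [0, 0, -0.011]]]'

```text
clock: 3.35
tcp_pos: [0.4485, 0.0629, 0.0708]
orientation: [-0.331, -3.123, 0.0]
contact_force: [0.0, -0.1, 0.5]
grip_width: 0.0853
gripper_force: 0.0
```

Call:
servo_tool --commands '[[[0, 0, 0], [0, 0, 0]], [[0, 0, 0], [0, 0, 0]], [[0, 0, 0], [0, 0, 0]], [[0, 0, 0], [0, 0, 0]], [[0, 0, 0], [0, 0, 0]], [[0, 0, 0], [0, 0, 0]], [[0, 0, 0], [0, 0, 0]], [[0, 0, 0], [0, 0, 0]], [[0, 0, 0], [0, 0, 0]], [[0, 0, 0], [0, 0, 0]]]' --claw 1 --squeeze 70

```text
clock: 4.35
tcp_pos: [0.4487, 0.0622, 0.071]
orientation: [-0.334, -3.124, 0.0]
contact_force: [-0.5, 0.1, -0.7]
grip_width: 0.0152
gripper_force: 68.7
```

Call:
servo_tool --commands '[[[0, 0, -0.2], [0, 0, 0]], [[0, 0, -0.4], [0, 0, 0]], [[0, 0, -0.6], [0, 0, 0]], [[0, 0, -0.8], [0, 0, 0]], [[0, 0, -0.8], [0, 0, 0]], [[0, 0, -0.8], [0, 0, 0]]]'

```text
clock: 4.95
tcp_pos: [0.449, 0.0624, 0.2719]
orientation: [0.333, 3.122, 0.003]
contact_force: [-0.3, -0.0, -0.8]
grip_width: 0.015
gripper_force: 68.9
```

Call:
servo_tool --commands '[[[-0.2, 0, 0], [0, 0.1, 0]], [[-0.4, 0, 0], [0, 0.19, 0]], [[-0.5, 0, 0], [0, 0.28, 0]], [[-0.5, 0, 0], [0, 0.37, 0]], [[-0.5, 0, 0], [0, 0.46, 0]], [[-0.5, 0, 0], [0, 0.55, 0]], [[-0.5, 0, 0], [0, 0.64, 0]], [[-0.5, 0, 0], [0, 0.64, 0]], [[-0.5, 0, 0], [0, 0.64, 0]], [[-0.5, 0, 0], [0, 0.64, 0]], [[-0.5, 0, 0], [0, 0.64, 0]]]'

```text
clock: 6.05
tcp_pos: [0.5719, 0.0162, 0.2871]
orientation: [-0.313, -2.306, -0.19]
contact_force: [0.9, -5.7, -7.0]
grip_width: 0.0152
gripper_force: 68.9
```

```bash
python3 - <<'E'
from h import *
print(yaw(),np.round(r.get_obs()['joints'],2),np.round(r.get_obs()['tcp_pos'],3))
im,d,m,T=grab('top'); save('t2',im)
im,d,m,T=grab('scene'); save('s2',im[100:300,150:420])
P=np.load('pics/P.npy')
def shell(x,y):
    z=np.zeros_like(x); led=(abs(y)>.0535)&(abs(y)<.0675)&(abs(x)<.0425)
    return np.where(led,.137,np.where((abs(y)<.0535)&(abs(x)<.12),-9,0))
def fitshell(P,x0):
    P=P.reshape(-1,3); P=P[np.isfinite(P).all(1)]; P=P[P[:,2]>.128]; P=P[np.hypot(P[:,0]-x0[0],P[:,1]-x0[1])<.1]
    def f(p):
        a=p[2]*10;c,s=np.cos(a),np.sin(a);dx,dy=P[:,0]-p[0],P[:,1]-p[1];x=c*dx+s*dy;y=-s*dx+c*dy
        # outer box distance penalty
        e=np.maximum(0,abs(x)-.0425)+np.maximum(0,abs(y)-.0675)+np.where(abs(x)<.036,np.maximum(0,.0535-abs(y)),0)
        return np.minimum(e,.01).mean()*1e3
    best=min((minimize(f,[x0[0]+a,x0[1]+b,x0[2]/10+g],method='Nelder-Mead',options=dict(initial_simplex=np.array([[x0[0]+a,x0[1]+b,x0[2]/10+g]])+np.vstack([np.zeros(3),np.diag([.008,.008,.006])]))) for a in(-.01,0,.01) for b in(-.01,0,.01) for g in (-.005,0,.005)),key=lambda q:q.fun)
    return best.x*[1,1,10],best.fun,len(P)
W=np.load('pics/W1.npy')
for n,C in [('top',P),('wrist',W)]:
    p,f,k=fitshell(C,(.655,.035,-.2)); print(n,p.round(4),np.degrees(p[2]).round(1),f,k)
    # points in shell frame: profile along x at |y|<.03
    a=p[2];c,s=np.cos(a),np.sin(a);Q=C.reshape(-1,3);Q=Q[np.isfinite(Q).all(1)];dx,dy=Q[:,0]-p[0],Q[:,1]-p[1];x=c*dx+s*dy;y=-s*dx+c*dy
    for x0 in np.arange(-.16,.06,.008):
        k=(abs(x-x0)<.004)&(abs(y)<.04)
        if k.any(): print(round(x0,3),k.sum(),np.percentile(Q[k,2],[10,50,90]).round(3),end=' | ')
    print()
E
```

```text
(np.float64(165.95084961200698), np.float64(47.07466422658219)) [ 0.23  0.75 -0.42  1.26 -0.1   1.91  1.11] [0.572 0.016 0.287]
top [ 0.6577  0.035  -0.2177] -12.5 0.476168648061772 401
-0.16 67 [-0.002  0.003  0.007] | -0.152 65 [-0.     0.002  0.006] | -0.144 63 [-0.001  0.002  0.006] | -0.136 65 [-0.001  0.002  0.006] | -0.128 61 [-0.002  0.002  0.006] | -0.12 64 [-0.003  0.001  0.004] | -0.112 63 [-0.002  0.001  0.004] | -0.104 123 [-0.002  0.005  0.102] | -0.096 111 [-0.002  0.004  0.095] | -0.088 87 [-0.002  0.076  0.083] | -0.08 46 [0.064 0.069 0.073] | -0.072 50 [0.053 0.058 0.062] | -0.064 44 [0.041 0.046 0.051] | -0.056 46 [0.03  0.035 0.04 ] | -0.048 62 [0.019 0.027 0.14 ] | -0.04 126 [0.015 0.021 0.136] | -0.032 117 [0.021 0.026 0.125] | -0.024 118 [0.026 0.031 0.114] | -0.016 53 [0.032 0.098 0.103] | -0.008 41 [0.084 0.088 0.093] | 0.0 42 [0.073 0.076 0.082] | 0.008 34 [0.061 0.065 0.071] | 0.016 26 [0.053 0.057 0.059] | 0.032 50 [0.005 0.009 0.016] | 0.04 332 [0.018 0.075 0.118] | 
wrist [0.6451 0.0417 0.032 ] 1.8 0.0 79
-0.16 219 [-0.001  0.001  0.003] | -0.152 267 [-0.001  0.001  0.003] | -0.144 287 [-0.001  0.001  0.003] | -0.136 276 [-0.001  0.002  0.003] | -0.128 266 [-0.001  0.002  0.003] | -0.12 265 [-0.001  0.002  0.003] | -0.112 255 [-0.001  0.001  0.003] | -0.104 246 [-0.002 -0.     0.002] | -0.096 365 [-0.001 -0.     0.1  ] | -0.088 400 [-0.002 -0.     0.101] | -0.08 375 [-0.002 -0.     0.101] | -0.072 319 [-0.002 -0.     0.106] | -0.064 302 [-0.002 -0.001  0.097] | -0.056 267 [-0.002 -0.001  0.067] | -0.048 242 [-0.002 -0.001  0.   ] | -0.04 239 [-0.002 -0.001  0.   ] | -0.032 277 [-0.002 -0.     0.018] | -0.024 306 [-0.001  0.018  0.023] | -0.016 359 [0.017 0.023 0.029] | -0.008 367 [0.023 0.028 0.034] | 0.0 403 [0.028 0.034 0.04 ] | 0.008 406 [0.033 0.039 0.046] | 0.016 424 [0.039 0.045 0.052] | 0.024 336 [0.044 0.049 0.053] | 0.032 154 [0.048 0.051 0.053] | 0.04 15 [0.051 0.052 0.054] |
```

View pics/s2.png

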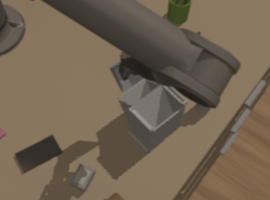

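```bash
python3 - <<'E'
from h import *
W=np.load('pics/W1.npy')
p,f=fit(W,tray_h,(.518,.271,.785),.15); print('tray wrist',p.round(4),np.degrees(p[2]).round(2),round(f,2))
plan((.446,.199,.27),225)
E
```

```text
tray wrist [0.5216 0.2735 0.7943] 45.51 1.63
shift [0.352, 0.515, 0.567] turn [0.314, -0.451, -0.61]
```

Call:
servo_tool --commands '[[[0.352, 0.515, 0.567], [0.314, -0.451, -0.61]], [[0.352, 0.515, 0.567], [0.314, -0.451, -0.61]], [[0.352, 0.515, 0.567], [0.314, -0.451, -0.61]], [[0.352, 0.515, 0.567], [0.314, -0.451, -0.61]], [[0.352, 0.515, 0.567], [0.314, -0.451, -0.61]], [[0.352, 0.515, 0.567], [0.314, -0.451, -0.61]], [[0.352, 0.515, 0.567], [0.314, -0.451, -0.61]], [[0.352, 0.515, 0.567], [0.314, -0.451, -0.61]], [[0.352, 0.515, 0.567], [0.314, -0.451, -0.61]], [[0.352, 0.515, 0.567], [0.314, -0.451, -0.61]], [[0.352, 0.515, 0.567], [0.314, -0.451, -0.61]], [[0.352, 0.515, 0.567], [0.314, -0.451, -0.61]], [[0.352, 0.515, 0.567], [0.314, -0.451, -0.61]], [[0.352, 0.515, 0.567], [0.314, -0.451, -0.61]]]'

```text
clock: 7.55
tcp_pos: [0.4456, 0.2024, 0.2739]
orientation: [-1.21, 2.892, 0.006]
contact_force: [0.5, -0.3, -0.9]
grip_width: 0.0152
gripper_force: 68.8
```

```bash
python3 - <<'E'
from h import *
print(yaw(),np.round(r.get_obs()['joints'],2),np.round(r.get_obs()['tcp_pos'],3))
im,d,m,T=grab('wrist'); save('w3',im); W=cloud(d,m,T); np.save('pics/W3.npy',W)
p,f=fit(W[W[...,2]<.06],tray_h,(.52,.273,.785),.15); print('tray wrist',p.round(4),np.degrees(p[2]).round(2),round(f,2))
E
```

```text
(np.float64(-134.61318158857844), np.float64(0.4307251447107032)) [ 0.16  0.23 -0.81  1.92  0.19  1.06  1.63] [0.446 0.202 0.274]
tray wrist [0.5222 0.2733 0.7921] 45.39 1.14
```

View pics/w3.png

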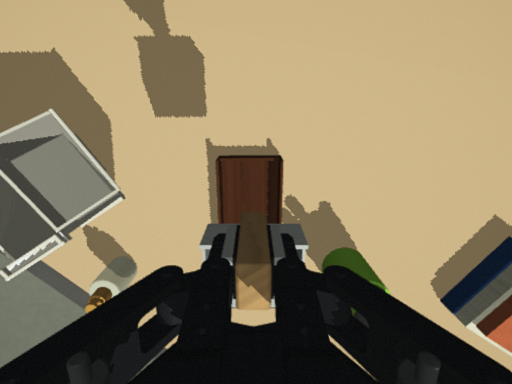

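```bash
python3 - <<'E'
from h import *
plan((.4509,.2020,.085),225.3)
E
```

```text
shift [-0.008, -0.017, 0.756] turn [0.0, 0.005, 0.001]
```

Call:
servo_tool --commands '[[[0, 0, 0.15], [0, 0, 0]], [[0, 0, 0.3], [0, 0, 0]], [[0, 0, 0.45], [0, 0, 0]], [[0, 0, 0.5], [0, 0, 0]], [[0, 0, 0.5], [0, 0, 0]], [[0, 0, 0.5], [0, 0, 0]]]'

```text
clock: 8.2
tcp_pos: [0.4468, 0.2037, 0.1505]
orientation: [-1.21, 2.89, 0.005]
contact_force: [0.1, -0.3, -0.1]
grip_width: 0.0153
gripper_force: 68.7
```

```bash
python3 - <<'E'
from h import *
print(yaw(),np.round(r.get_obs()['tcp_pos'],4))
plan((.4509,.2020,.085),225.3)
E
```

```text
(np.float64(-134.57176820009693), np.float64(0.5492821693351099)) [0.4468 0.2037 0.1505]
shift [-0.004, -0.016, 0.262] turn [-0.0, 0.006, 0.001]
```

Call:
servo_tool --commands '[[[-0.004, -0.016, 0.1], [0, 0.01, 0.001]], [[-0.004, -0.016, 0.2], [0, 0.01, 0.001]], [[-0.004, -0.016, 0.262], [0, 0.01, 0.001]], [[-0.004, -0.016, 0.262], [0, 0.01, 0.001]], [[-0.004, -0.016, 0.262], [0, 0.01, 0.001]], [[-0.004, -0.016, 0.28], [0, 0.01, 0.001]], [[-0.004, -0.016, 0.295], [0, 0.01, 0.001]], [[-0.004, -0.016, 0.302], [0, 0.01, 0.001]], [[-0.004, -0.016, 0.304], [0, 0.01, 0.001]]]'

```text
clock: 9.1
tcp_pos: [0.4504, 0.2016, 0.075]
orientation: [1.208, -2.893, 0.007]
contact_force: [-7.1, -5.2, 25.2]
grip_width: 0.0151
gripper_force: 72.4
```

```bash
python3 - <<'E'
from h import *
o=r.get_obs();print(yaw(),np.round(o['tcp_pos'],4),np.round(o['contact_force'],2),np.round(o['moment'],2))
im,d,m,T=grab('scene'); save('s4',cv2.resize(im[60:240,200:440],None,fx=2.5,fy=2.5))
E
```

```text
(np.float64(-134.66682127263908), np.float64(0.4362388559171265)) [0.4504 0.2016 0.075 ] [-7.15 -5.21 25.2 ] [-0.9   1.25 -0.07]
```

View pics/s4.png

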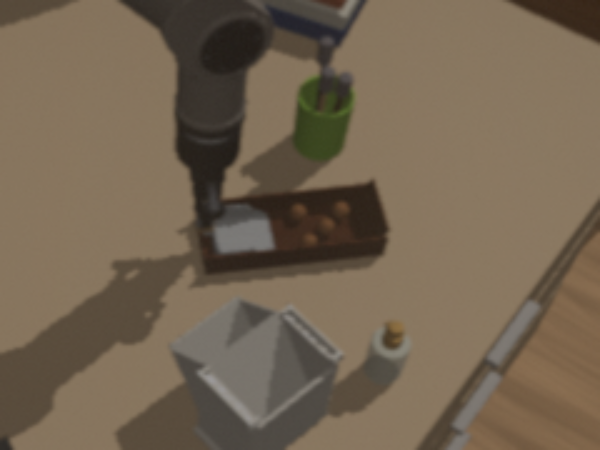

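Call:
servo_tool --commands '[[[0, 0, -0.003], [0, 0, 0]], [[-0.01, 0, -0.003], [0, 0, 0]], [[-0.03, 0, -0.003], [0, 0, 0]], [[-0.05, 0, -0.003], [0, 0, 0]], [[-0.07, 0, -0.003], [0, 0, 0]], [[-0.09, 0, -0.003], [0, 0, 0]], [[-0.11, 0, -0.003], [0, 0, 0]], [[-0.13, 0, -0.003], [0, 0, 0]], [[-0.15, 0, -0.003], [0, 0, 0]], [[-0.17, 0, -0.003], [0, 0, 0]], [[-0.19, 0, -0.003], [0, 0, 0]], [[-0.21, 0, -0.003], [0, 0, 0]], [[-0.23, 0, -0.003], [0, 0, 0]], [[-0.25, 0, -0.003], [0, 0, 0]], [[-0.27, 0, -0.003], [0, 0, 0]], [[-0.29, 0, -0.003], [0, 0, 0]], [[-0.31, 0, -0.003], [0, 0, 0]], [[-0.33, 0, -0.003], [0, 0, 0]], [[-0.35, 0, -0.003], [0, 0, 0]], [[-0.36, 0, -0.003], [0, 0, 0]]]'

```text
clock: 11.15
tcp_pos: [0.5097, 0.2598, 0.0746]
orientation: [1.201, -2.883, 0.02]
contact_force: [-18.9, -20.9, 40.8]
grip_width: 0.0152
gripper_force: 74.9
```

```bash
python3 - <<'E'
from h import *
o=r.get_obs();print(yaw(),np.round(o['tcp_pos'],4),np.round(o['contact_force'],2),np.round(o['moment'],2))
c,s=np.cos(np.radians(45.3)),np.sin(np.radians(45.3)); d=o['tcp_pos'][:2]-np.array([.5212,.2731]); print('tray xy',c*d[0]+s*d[1],-s*d[0]+c*d[1])
im,d,m,T=grab('scene'); save('s5',cv2.resize(im[60:240,200:440],None,fx=2.5,fy=2.5))
E
```

```text
(np.float64(-134.77578937396981), np.float64(1.2932690049096434)) [0.5097 0.2598 0.0746] [-18.93 -20.92  40.82] [-4.47  4.52 -0.  ]
tray xy -0.01755458616783474 -0.0011278632307102979
```

View pics/s5.png

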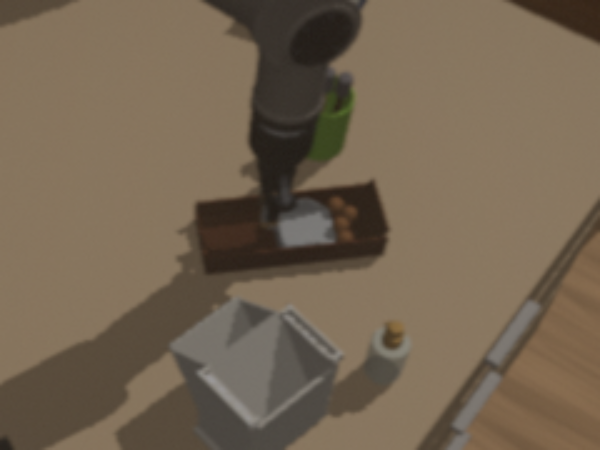

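Call:
servo_tool --commands '[[[0, 0, -0.006], [0, 0, 0]], [[0, 0, -0.012], [0, 0, 0]], [[0, 0, -0.012], [0, 0, 0]]]'

```text
clock: 11.5
tcp_pos: [0.5136, 0.2656, 0.0764]
orientation: [1.208, -2.893, 0.004]
contact_force: [-0.1, 0.2, -0.4]
grip_width: 0.0147
gripper_force: 69.5
```

Call:
servo_tool --commands '[[[0, 0, 0.004], [0, 0, 0]], [[-0.006, 0, 0.004], [0, 0, 0]], [[-0.012, 0, 0.004], [0, 0, 0]], [[-0.018, 0, 0.004], [0, 0, 0]], [[-0.024, 0, 0.004], [0, 0, 0]], [[-0.03, 0, 0.004], [0, 0, 0]], [[-0.036, 0, 0.004], [0, 0, 0]], [[-0.042, 0, 0.004], [0, 0, 0]], [[-0.048, 0, 0.004], [0, 0, 0]], [[-0.054, 0, 0.004], [0, 0, 0]], [[-0.06, 0, 0.004], [0, 0, 0]], [[-0.066, 0, 0.004], [0, 0, 0]], [[-0.066, 0, 0.004], [0, 0, 0]]]'

```text
clock: 12.8
tcp_pos: [0.5252, 0.2773, 0.0753]
orientation: [1.208, -2.893, 0.005]
contact_force: [0.4, 0.1, 0.1]
grip_width: 0.0152
gripper_force: 69.4
```

```bash
python3 - <<'E'
from h import *
o=r.get_obs();print(yaw(),np.round(o['tcp_pos'],4),np.round(o['contact_force'],2),np.round(o['moment'],2))
c,s=np.cos(np.radians(45.3)),np.sin(np.radians(45.3)); d=o['tcp_pos'][:2]-np.array([.5212,.2731]); print('tray xy',c*d[0]+s*d[1],-s*d[0]+c*d[1])
im,d,m,T=grab('scene'); save('s6',cv2.resize(im[110:200,240:400],None,fx=4,fy=4,interpolation=cv2.INTER_CUBIC))
E
```

```text
(np.float64(-134.6652807713218), np.float64(0.4109179777432642)) [0.5252 0.2773 0.0753] [0.44 0.06 0.14] [-0.1   0.04  0.01]
tray xy 0.00578442263429805 0.00013843580957129424
```

View pics/s6.png

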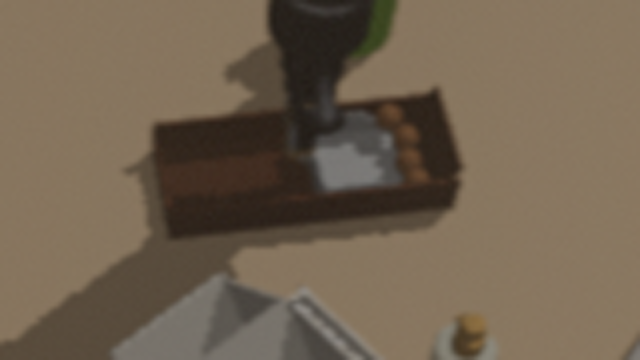

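Call:
servo_tool --commands '[[[-0.004, 0, 0], [0, 0, 0]], [[-0.008, 0, 0], [0, 0, 0]], [[-0.012, 0, 0], [0, 0, 0]], [[-0.016, 0, 0], [0, 0, 0]], [[-0.02, 0, 0], [0, 0, 0]], [[-0.024, 0, 0], [0, 0, 0]], [[-0.028, 0, 0], [0, 0, 0]], [[-0.032, 0, 0], [0, 0, 0]], [[-0.032, 0, 0], [0, 0, 0]]]'

```text
clock: 13.75
tcp_pos: [0.5285, 0.2807, 0.0752]
orientation: [1.206, -2.888, 0.01]
contact_force: [-9.6, -7.6, 11.6]
grip_width: 0.0152
gripper_force: 71.2
```

```bash
python3 - <<'E'
from h import *
o=r.get_obs();print(yaw(),np.round(o['tcp_pos'],4),np.round(o['contact_force'],2),np.round(o['moment'],2))
c,s=np.cos(np.radians(45.3)),np.sin(np.radians(45.3)); d=o['tcp_pos'][:2]-np.array([.5212,.2731]); print('tray xy',c*d[0]+s*d[1],-s*d[0]+c*d[1])
im,d,m,T=grab('scene'); save('s7',cv2.resize(im[110:200,240:400],None,fx=4,fy=4,interpolation=cv2.INTER_CUBIC))
P=cloud(d,m,T).reshape(-1,3)
for t in r.mark_of('scene','ball'):
    q=onz(m,T,t['uv'],.017)[0]; e=q[:2]-[.5212,.2731]; print(np.round(t['uv'],0),round(t['confidence'],2),'tray',(c*e[0]+s*e[1]).round(3),(-s*e[0]+c*e[1]).round(3))
E
```

```text
(np.float64(-134.6787832878189), np.float64(0.8073434576697307)) [0.5285 0.2807 0.0752] [-9.57 -7.65 11.55] [-1.45  1.82 -0.03]
tray xy 0.01051598256544269 0.00017280791849544515
[340. 144.] 0.52 tray 0.098 0.017
[344. 158.] 0.51 tray 0.098 -0.044
[342. 149.] 0.45 tray 0.101 -0.006
[339. 141.] 0.44 tray 0.096 0.027
```

```bash
cat >> h.py <<'E'
C0,S0=np.cos(np.radians(45.3)),np.sin(np.radians(45.3))
def tray_xy(P): d=P[...,:2]-np.array([.5212,.2731]); return C0*d[...,0]+S0*d[...,1],-S0*d[...,0]+C0*d[...,1]
def balls(cam='scene'):
    im,d,m,T=grab(cam); P=cloud(d,m,T)
    for t in r.boxes_of(cam,'ball'):
        if t['confidence']<.25: continue
        u,v=np.round(t['uv']).astype(int); q=np.nanmedian(P[v-1:v+2,u-1:u+2].reshape(-1,3),0)
        dirn=q-T[:3,3]; q=q+.011*dirn/np.linalg.norm(dirn); x,y=tray_xy(q); print(cam,(u,v),im[v,u],round(t['confidence'],2),'world',q.round(3),'tray',x.round(3),y.round(3))
E
python3 - <<'E'
from h import *
balls(); balls('top')
E
```

```text
top (np.int64(374), np.int64(177)) [167 160 146] 0.56 world [ 0.569 -0.352  0.018] tray -0.411 -0.474
```

View pics/s7.png

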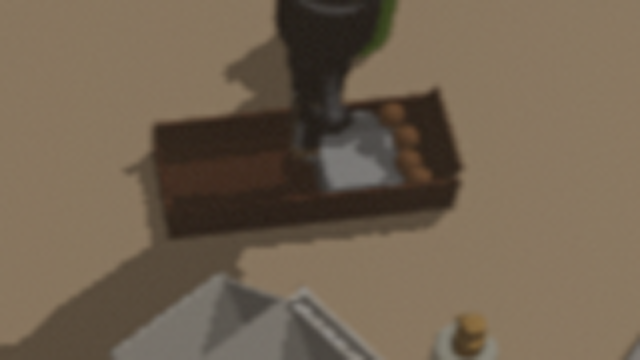

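```bash
python3 - <<'E'
from h import *
np.set_printoptions(linewidth=200)
for cam in ['scene','top']:
    im,d,m,T=grab(cam); P=cloud(d,m,T).reshape(-1,3); x,y=tray_xy(P)
    # brownness: tray dark; balls brighter
    lum=im.reshape(-1,3).astype(int); 
    print(cam)
    for y0 in np.arange(-.04,.041,.008):
        row=[]
        for x0 in np.arange(.056,.136,.006):
            k=(abs(x-x0)<.004)&(abs(y-y0)<.005)&(P[:,2]<.1)&(P[:,2]>-.02); row.append(int(np.median(P[k,2])*1000) if k.any() else -1)
        print(round(y0*1000),row)
E
```

```text
scene
-40 [28, 30, 29, 23, 18, 23, 29, 28, 30, 18, 24, 35, 42, 0]
-32 [28, 27, 28, 25, -1, 24, 28, 30, 30, 23, 26, 36, 45, -1]
-24 [-1, -1, -1, -1, -1, 7, 24, 27, 26, 22, 27, 37, 44, 46]
-16 [5, 5, 5, 5, 5, 11, 23, 25, 23, 18, 27, 39, 43, 46]
-8 [7, 4, 5, 5, 5, 6, 23, 25, 26, 18, 25, 40, 45, 45]
0 [7, 3, 8, 9, 6, 7, 18, 26, 25, 17, 23, 34, 46, 45]
8 [7, 4, 4, 6, 8, 8, 23, 30, 28, 18, 25, 36, 45, 43]
16 [6, 3, 6, 6, 7, 9, 27, 29, 27, 22, 25, 37, 45, 45]
24 [6, 4, 6, 6, 8, 29, 26, 33, 31, 19, 26, 39, 46, 45]
32 [6, 9, 16, 14, 13, 31, 21, 35, 15, 21, 28, 36, 46, -1]
40 [33, 31, 30, 26, 26, 34, 33, 31, 29, 26, 30, 39, 43, 44]
top
-40 [-1, -1, -1, -1, -1, -1, -1, -1, -1, -1, -1, -1, -1, -1]
-32 [-1, -1, -1, -1, -1, -1, -1, -1, -1, -1, -1, -1, -1, -1]
-24 [-1, -1, -1, -1, -1, -1, -1, -1, -1, -1, -1, -1, -1, -1]
-16 [-1, -1, -1, -1, -1, -1, -1, -1, -1, -1, -1, -1, -1, -1]
-8 [-1, -1, -1, -1, -1, -1, -1, -1, -1, -1, -1, -1, -1, -1]
0 [-1, -1, -1, -1, -1, -1, -1, -1, -1, -1, -1, -1, -1, -1]
8 [-1, -1, -1, -1, -1, -1, -1, -1, -1, -1, -1, -1, -1, -1]
16 [-1, -1, -1, -1, -1, -1, -1, -1, -1, -1, -1, -1, -1, -1]
24 [-1, -1, -1, -1, -1, -1, -1, -1, -1, -1, -1, -1, -1, -1]
32 [-1, -1, -1, -1, -1, -1, -1, -1, -1, -1, -1, -1, -1, -1]
40 [-1, -1, -1, -1, -1, -1, -1, -1, -1, -1, -1, -1, -1, -1]
```

Call:
servo_tool --commands '[[[-0.006, 0, 0], [0, 0, 0]], [[-0.012, 0, 0], [0, 0, 0]], [[-0.016, 0, 0], [0, 0, 0]], [[-0.015, 0, 0], [0, -0.012, 0]], [[-0.014, 0, 0], [0, -0.024, 0]], [[-0.013, 0, 0], [0, -0.036, 0]], [[-0.012, 0, 0], [0, -0.048, 0]], [[-0.011, 0, 0], [0, -0.06, 0]], [[-0.01, 0, 0], [0, -0.072, 0]], [[-0.01, 0, 0], [0, -0.084, 0]], [[-0.01, 0, 0.002], [0, -0.096, 0]], [[-0.01, 0, 0.004], [0, -0.108, 0]], [[-0.01, 0, 0.004], [0, -0.108, 0]]]'

```text
clock: 15.45
tcp_pos: [0.5291, 0.2816, 0.0737]
orientation: [-1.155, 2.766, 0.087]
contact_force: [-12.4, -9.2, 16.1]
grip_width: 0.0155
gripper_force: 72.2
```

```bash
python3 - <<'E'
from h import *
np.set_printoptions(linewidth=200)
o=r.get_obs();print(yaw(),np.round(o['tcp_pos'],4),tray_xy(o['tcp_pos']),np.round(o['contact_force'],2),np.round(o['moment'],2))
im,d,m,T=grab('scene'); save('s8',cv2.resize(im[110:200,240:400],None,fx=4,fy=4,interpolation=cv2.INTER_CUBIC))
P=cloud(d,m,T).reshape(-1,3); x,y=tray_xy(P)
for y0 in np.arange(-.04,.041,.008):
    row=[]
    for x0 in np.arange(.032,.136,.006):
        k=(abs(x-x0)<.004)&(abs(y-y0)<.005)&(P[:,2]<.1)&(P[:,2]>-.02); row.append(int(np.median(P[k,2])*1000) if k.any() else -1)
    print(round(y0*1000),row)
E
```

```text
(np.float64(-134.65865473215788), np.float64(8.834872293001007)) [0.5291 0.2816 0.0737] (np.float64(0.01162954257304493), np.float64(0.00037913570528436916)) [-12.37  -9.17  16.09] [-1.97  2.71  0.15]
-40 [28, 28, 27, 34, 31, 27, 26, 28, 13, 7, 25, 31, 31, 12, 29, 35, 44, 0]
-32 [26, 29, 21, 23, -1, 28, 27, 27, -1, 26, 27, 31, 31, 26, 32, 38, 45, 43]
-24 [35, -1, -1, -1, -1, -1, -1, -1, -1, 11, 17, 27, 30, 21, 27, 36, 44, 45]
-16 [-1, 3, 5, 7, 7, 5, 7, 6, 5, 16, 24, 25, 27, 19, 25, 37, 45, 45]
-8 [34, 4, 3, 4, 6, 6, 6, 6, 6, 7, 28, 28, -1, 18, 28, 36, 46, 47]
0 [-1, 7, 4, 5, 6, 6, 6, 5, 7, 7, 23, 25, 21, 18, 26, 39, 45, -1]
8 [-1, 8, 6, 7, 8, 3, 5, 6, 7, 13, 25, 27, 24, 18, 30, 41, 44, 47]
16 [-1, 5, 5, 3, 3, 7, 8, 7, 7, 15, 27, 28, 25, 18, 28, 40, 45, 45]
24 [-1, 3, 3, 4, 4, 5, 5, 8, 8, 32, 35, 33, 23, 19, 29, 36, 43, 45]
32 [-1, -1, 3, 10, 14, 12, 12, 19, 17, 24, 34, 36, 19, 19, 28, 38, 43, -1]
40 [-1, 34, 34, 30, 29, 27, 31, 28, 27, 31, 33, 32, 32, 25, 30, 37, 45, -1]
```

View pics/s8.png

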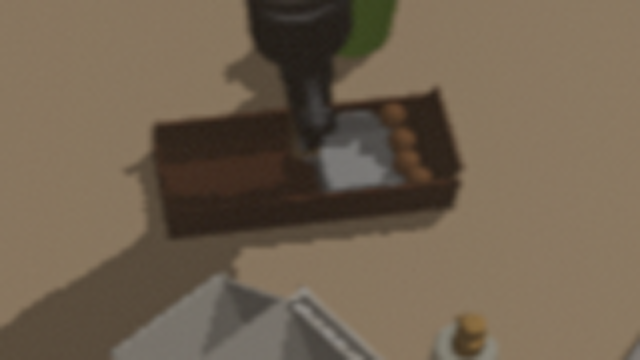

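Call:
servo_tool --commands '[[[0.006, 0, -0.002], [0, 0, 0]], [[0.01, 0, -0.005], [0, 0, 0]], [[0.01, 0, -0.005], [0, 0, 0]], [[0.01, 0, -0.005], [0, 0, 0]]]' --squeeze 120

```text
clock: 15.9
tcp_pos: [0.5293, 0.2816, 0.0744]
orientation: [-1.154, 2.762, 0.091]
contact_force: [-4.0, -3.2, 1.9]
grip_width: 0.0142
gripper_force: 116.9
```

Call:
servo_tool --commands '[[[0, 0, 0], [0, -0.014, 0]], [[0, 0, 0], [0, -0.028, 0]], [[0, 0, 0], [0, -0.042, 0]], [[0, 0, 0], [0, -0.056, 0]], [[0, 0, 0], [0, -0.07, 0]], [[0, 0, 0], [0, -0.084, 0]], [[0, 0, 0], [0, -0.098, 0]], [[0, 0, 0], [0, -0.112, 0]], [[0, 0, 0], [0, -0.126, 0]], [[0, 0, 0], [0, -0.14, 0]], [[0, 0, 0], [0, -0.14, 0]]]'

```text
clock: 17.0
tcp_pos: [0.5293, 0.2812, 0.0739]
orientation: [-1.073, 2.57, 0.205]
contact_force: [-5.9, -5.3, 0.7]
grip_width: 0.0149
gripper_force: 116.9
```

```bash
cat >> h.py <<'E'
def pan(name=None,x0=.032):
    np.set_printoptions(linewidth=200)
    o=r.get_obs();print(yaw(),np.round(o['tcp_pos'],4),np.round(tray_xy(o['tcp_pos']),4),np.round(o['contact_force'],2),np.round(o['moment'],2))
    im,d,m,T=grab('scene')
    if name: save(name,cv2.resize(im[110:200,240:400],None,fx=4,fy=4,interpolation=cv2.INTER_CUBIC))
    P=cloud(d,m,T).reshape(-1,3); x,y=tray_xy(P)
    for y0 in np.arange(-.04,.041,.008):
        row=[]
        for xx in np.arange(x0,x0+.104,.006):
            k=(abs(x-xx)<.004)&(abs(y-y0)<.005)&(P[:,2]<.12)&(P[:,2]>-.02); row.append(int(np.median(P[k,2])*1000) if k.any() else -1)
        print(round(y0*1000),row)
E
python3 -c "
from h import *
pan('s9')"
```

```text
(np.float64(-134.66499948437647), np.float64(21.70606329246401)) [0.5293 0.2812 0.0739] [ 0.0115 -0.    ] [-5.92 -5.31  0.71] [-1.34  1.41  0.  ]
-40 [33, 23, 29, 33, 32, 34, 32, 34, 33, 32, 31, 28, 30, 29, 32, 36, 42, -2]
-32 [39, 35, 31, 27, 34, 32, 35, 34, 35, 37, 31, 28, 29, 27, 28, 37, 44, 43]
-24 [40, 40, 13, 26, 27, 36, 39, 34, 34, -1, 25, 24, 27, 26, 29, 37, 45, 45]
-16 [5, 4, 26, 26, 30, 32, 35, -1, 25, 19, 23, 24, 28, 27, 29, 39, 45, 45]
-8 [17, 2, 24, 34, 31, 30, 19, 19, 20, 20, 21, 22, 25, 27, 29, 39, 45, 45]
0 [4, 4, 8, 29, 30, 19, 19, 19, 20, 23, 23, 24, 26, 27, 30, 34, 46, 45]
8 [3, 2, 23, 30, 31, 16, 18, 21, 19, 23, 23, 25, 25, 29, 30, 39, 45, -1]
16 [-1, 36, 26, 30, 31, 32, 32, 31, 22, 23, 22, 25, 26, 25, 30, 38, 44, -1]
24 [41, 41, 19, 37, 44, 34, 38, 39, 26, 20, 22, 25, 27, 28, 31, 39, 45, 45]
32 [41, 35, 26, 29, 30, 29, 37, 37, 36, 29, 32, 26, 28, 25, 30, 39, 46, -1]
40 [-1, 38, 32, 31, 33, 35, 34, 36, 31, 34, 35, 31, 33, 31, 30, 40, 45, 40]
```

```bash
python3 - <<'E'
from h import *
plan((.5239,.2758,.090),225.3,-22)
plan((.5239,.2758,.25),225.3,-22)
E
```

```text
shift [0.005, 0.0, -0.071] turn [-0.0, -0.004, 0.0]
shift [-0.231, -0.001, -0.666] turn [-0.0, -0.004, 0.0]
```

Call:
servo_tool --commands '[[[0.005, 0, -0.02], [0, 0, 0]], [[0.005, 0, -0.04], [0, 0, 0]], [[0.005, 0, -0.071], [0, 0, 0]], [[-0.02, 0, -0.13], [0, 0, 0]], [[-0.06, 0, -0.23], [0, 0, 0]], [[-0.1, 0, -0.33], [0, 0, 0]], [[-0.14, 0, -0.43], [0, 0, 0]], [[-0.18, 0, -0.53], [0, 0, 0]], [[-0.215, 0, -0.62], [0, 0, 0]], [[-0.231, 0, -0.666], [0, 0, 0]], [[-0.231, 0, -0.666], [0, 0, 0]], [[-0.231, 0, -0.666], [0, 0, 0]]]'

```text
clock: 18.25
tcp_pos: [0.5242, 0.2761, 0.2503]
orientation: [-1.072, 2.568, 0.206]
contact_force: [-0.9, -1.1, -1.8]
grip_width: 0.0145
gripper_force: 116.9
```

```bash
python3 - <<'E'
from h import *
o=r.get_obs();print(yaw(),np.round(o['tcp_pos'],4),np.round(o['joints'],2))
im,d,m,T=grab('scene'); save('s10',cv2.resize(im[60:210,200:440],None,fx=3,fy=3,interpolation=cv2.INTER_CUBIC))
print([(np.round(t['uv']),round(t['confidence'],2)) for t in r.mark_of('scene','ball')])
im,d,m,T=grab('top')
print([(np.round(t['uv']),round(t['confidence'],2)) for t in r.mark_of('top','ball')])
plan((.549,.0585,.30),167.5,-12)
E
```

```text
(np.float64(-134.67671110388756), np.float64(21.829715884768603)) [0.5242 0.2761 0.2503] [ 0.26  0.32 -0.94  1.98  0.33  0.61  1.52]
[(array([338., 105.]), 0.52), (array([331., 105.]), 0.39), (array([336., 112.]), 0.36), (array([340., 115.]), 0.35)]
[(array([152., 160.]), 0.54), (array([139., 171.]), 0.52)]
shift [0.435, -0.684, -0.391] turn [0.187, 0.099, 0.616]
```

View pics/s10.png

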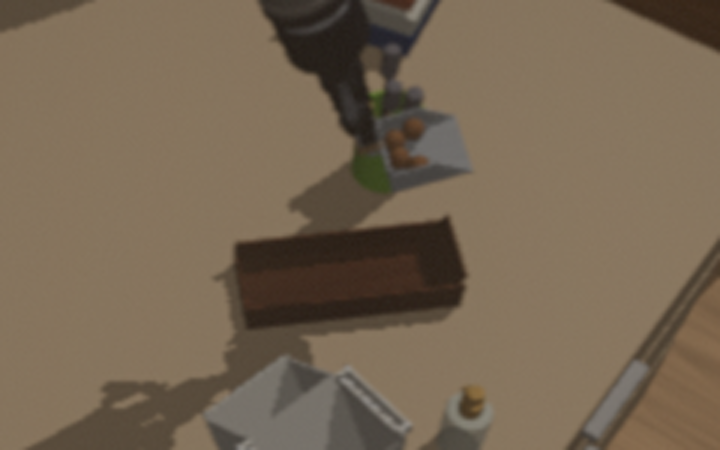

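```bash
python3 - <<'E'
from h import *
plan((.4879,.0727,.26),167.5,-22)
E
```

```text
shift [0.617, -0.47, -0.291] turn [0.24, -0.003, 0.596]
```

Call:
servo_tool --commands '[[[0.05, -0.04, -0.024], [0.02, 0, 0.05]], [[0.1, -0.08, -0.048], [0.04, 0, 0.1]], [[0.15, -0.12, -0.072], [0.06, 0, 0.15]], [[0.2, -0.16, -0.096], [0.08, 0, 0.2]], [[0.25, -0.2, -0.12], [0.1, 0, 0.25]], [[0.31, -0.235, -0.145], [0.12, 0, 0.3]], [[0.36, -0.275, -0.17], [0.14, 0, 0.35]], [[0.41, -0.315, -0.195], [0.16, 0, 0.4]], [[0.46, -0.355, -0.22], [0.18, 0, 0.45]], [[0.51, -0.395, -0.245], [0.2, 0, 0.5]], [[0.56, -0.43, -0.27], [0.22, 0, 0.55]], [[0.6, -0.46, -0.285], [0.235, -0.002, 0.585]], [[0.617, -0.47, -0.291], [0.24, -0.003, 0.596]], [[0.617, -0.47, -0.291], [0.24, -0.003, 0.596]], [[0.617, -0.47, -0.291], [0.24, -0.003, 0.596]], [[0.617, -0.47, -0.291], [0.24, -0.003, 0.596]]]'

```text
clock: 20.05
tcp_pos: [0.4884, 0.0736, 0.261]
orientation: [0.298, 2.741, -0.056]
contact_force: [0.5, -0.4, -1.1]
grip_width: 0.0148
gripper_force: 117.0
```

```bash
python3 - <<'E'
from h import *
o=r.get_obs();print(yaw(),np.round(o['tcp_pos'],4),np.round(o['joints'],2))
im,d,m,T=grab('scene');P=cloud(d,m,T).reshape(-1,3)
print([(np.round(t['uv']),round(t['confidence'],2)) for t in r.mark_of('scene','ball')])
a=np.radians(-12.5);c,s=np.cos(a),np.sin(a);dx,dy=P[:,0]-.6577,P[:,1]-.035;x=c*dx+s*dy;y=-s*dx+c*dy
for y0 in (-.036,-.028,-.02,-.01,0,.01,.02,.028,.036):
    print(y0,[ (int(np.median(P[k,2])*1000) if (k:=(abs(x-x0)<.004)&(abs(y-y0)<.005)&(P[:,2]>.15)&(P[:,2]<.28)).any() else -1) for x0 in np.arange(-.17,-.04,.008)])
plan((.4879,.0727,.185),167.5,-22)
E
```

```text
(np.float64(167.55830877411955), np.float64(22.13848006380635)) [0.4884 0.0736 0.261 ] [ 0.25  0.05 -0.67  2.17  0.42  0.66  0.64]
[(array([275., 158.]), 0.6), (array([270., 164.]), 0.53), (array([285., 158.]), 0.5), (array([283., 153.]), 0.44)]
-0.036 [-1, -1, 227, 220, 207, 220, 218, 216, 220, 213, 222, 218, 217, -1, -1, -1, -1]
-0.028 [-1, -1, 227, 220, 207, 222, 224, 217, 211, 210, 211, 214, 216, -1, -1, -1, -1]
-0.02 [265, 254, 227, 215, 207, 222, 223, 212, 208, 210, 212, 214, 216, 218, -1, -1, -1]
-0.01 [272, 255, 231, 218, 219, 218, 211, 206, 207, 210, 210, 214, 216, 219, -1, -1, -1]
0 [276, 261, 235, 219, 222, 219, 204, 205, 207, 211, 212, 215, 216, 218, -1, -1, -1]
0.01 [274, 260, 229, 216, 217, 214, 203, 220, 215, 209, 211, 214, 215, 218, -1, -1, -1]
0.02 [268, 255, 227, 221, 220, 220, 221, 227, 222, 210, 212, 214, 216, -1, -1, -1, -1]
0.028 [-1, -1, 229, 217, 219, 219, 222, 223, 210, 211, 212, 213, 216, 218, -1, -1, -1]
0.036 [-1, -1, 228, 217, 216, 216, 222, 222, 217, 216, 219, 216, 217, -1, -1, -1, -1]
shift [0.116, -0.004, 0.281] turn [0.001, 0.002, 0.0]
```

Call:
servo_tool --commands '[[[0.03, 0, 0.07], [0, 0, 0]], [[0.06, 0, 0.14], [0, 0, 0]], [[0.09, 0, 0.21], [0, 0, 0]], [[0.12, 0, 0.26], [0, 0, 0]], [[0.136, 0, 0.29], [0, 0, 0]], [[0.136, 0, 0.29], [0, 0, 0]], [[0.136, 0, 0.29], [0, 0, 0]]]'

```text
clock: 20.85
tcp_pos: [0.4845, 0.0743, 0.1813]
orientation: [0.299, 2.74, -0.056]
contact_force: [0.1, 0.2, -0.7]
grip_width: 0.0149
gripper_force: 117.0
```

```bash
python3 - <<'E'
from h import *
o=r.get_obs();print(yaw(),np.round(o['tcp_pos'],4),np.round(o['contact_force'],1))
for th,x,z in [(0,-.171,.188),(10,-.157,.203),(20,-.142,.214),(30,-.124,.223),(42,-.102,.229),(50,-.086,.230)]:
    print(th,end=' ');plan((.6577+.976*x,.035-.2164*x,z),167.5,th-7)
E
```

```text
(np.float64(167.50819272219758), np.float64(22.146491954690454)) [0.4845 0.0743 0.1813] [ 0.1  0.2 -0.7]
0 shift [-0.035, -0.004, -0.015] turn [0.001, 0.168, 0.0]
10 shift [-0.109, -0.004, -0.049] turn [0.001, 0.279, 0.0]
20 shift [-0.181, -0.004, -0.067] turn [0.001, 0.391, 0.0]
30 shift [-0.262, -0.004, -0.074] turn [0.001, 0.502, 0.001]
42 shift [-0.352, -0.004, -0.063] turn [0.001, 0.635, 0.001]
50 shift [-0.413, -0.004, -0.042] turn [0.001, 0.724, 0.001]
```

Call:
servo_tool --commands '[[[-0.01, -0.004, -0.004], [0, 0.045, 0]], [[-0.018, -0.004, -0.008], [0, 0.09, 0]], [[-0.026, -0.004, -0.012], [0, 0.13, 0]], [[-0.035, -0.004, -0.015], [0, 0.168, 0]], [[-0.072, -0.004, -0.032], [0, 0.223, 0]], [[-0.109, -0.004, -0.049], [0, 0.279, 0]], [[-0.145, -0.004, -0.058], [0, 0.335, 0]], [[-0.181, -0.004, -0.067], [0, 0.391, 0]], [[-0.221, -0.004, -0.07], [0, 0.446, 0]], [[-0.262, -0.004, -0.074], [0, 0.502, 0]], [[-0.307, -0.004, -0.069], [0, 0.568, 0]], [[-0.352, -0.004, -0.063], [0, 0.635, 0]], [[-0.38, -0.004, -0.055], [0, 0.68, 0]], [[-0.413, -0.004, -0.042], [0, 0.724, 0]], [[-0.413, -0.004, -0.042], [0, 0.724, 0]], [[-0.413, -0.004, -0.042], [0, 0.724, 0]], [[-0.413, -0.004, -0.042], [0, 0.724, 0]], [[-0.413, -0.004, -0.042], [0, 0.724, 0]], [[-0.413, -0.004, -0.042], [0, 0.724, 0]]]'

```text
clock: 22.75
tcp_pos: [0.5733, 0.0532, 0.2306]
orientation: [-0.259, -2.381, -0.104]
contact_force: [-0.6, -0.7, -1.0]
grip_width: 0.0145
gripper_force: 117.1
```

```bash
python3 - <<'E'
from h import *
o=r.get_obs();print(yaw(),np.round(o['tcp_pos'],4),np.round(o['contact_force'],1),np.round(o['joints'],2))
im,d,m,T=grab('scene'); save('s11',cv2.resize(im[130:270,200:400],None,fx=3,fy=3,interpolation=cv2.INTER_CUBIC))
print([(np.round(t['uv']),round(t['confidence'],2)) for t in r.mark_of('scene','ball')])
E
```

```text
(np.float64(167.6028859694591), np.float64(42.92112459593668)) [0.5733 0.0532 0.2306] [-0.6 -0.7 -1. ] [ 0.28  0.82 -0.65  1.31  0.08  1.79  0.98]
[]
```

View pics/s11.png

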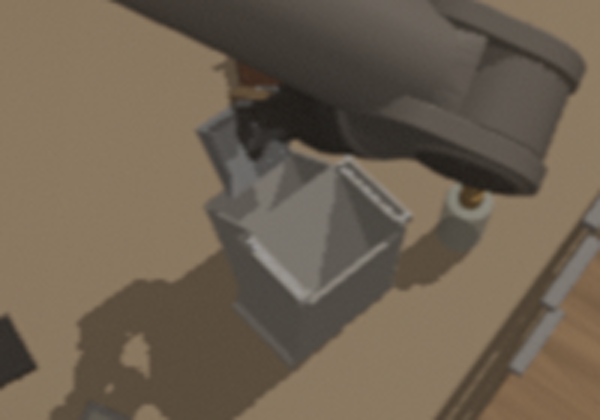

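```bash
python3 - <<'E'
from h import *
x=-.16;plan((.6577+.976*x,.035-.2164*x,.29),167.5,-8)
E
```

```text
shift [0.379, 0.003, 0.026] turn [0.001, -0.566, 0.0]
```

Call:
servo_tool --commands '[[[0.05, 0, 0], [0, 0, 0]], [[0.1, 0, 0], [0, -0.02, 0]], [[0.18, 0, 0], [0, -0.1, 0]], [[0.26, 0, 0.01], [0, -0.19, 0]], [[0.34, 0, 0.02], [0, -0.28, 0]], [[0.379, 0.003, 0.026], [0, -0.37, 0]], [[0.379, 0.003, 0.026], [0, -0.46, 0]], [[0.379, 0.003, 0.026], [0, -0.566, 0]], [[0.379, 0.003, 0.026], [0, -0.566, 0]], [[0.379, 0.003, 0.026], [0, -0.566, 0]], [[0.379, 0.003, 0.026], [0, -0.566, 0]]]'

```text
clock: 23.95
tcp_pos: [0.5023, 0.0693, 0.2899]
orientation: [0.329, 2.987, -0.02]
contact_force: [0.6, -0.1, -1.2]
grip_width: 0.0148
gripper_force: 117.1
```

```bash
python3 - <<'E'
from h import *
o=r.get_obs();print(yaw(),np.round(o['tcp_pos'],4))
for cam in ['scene','top','wrist']:
    im,d,m,T=grab(cam); P=cloud(d,m,T)
    for t in r.mark_of(cam,'ball'):
        u,v=np.round(t['uv']).astype(int); q=P[v,u]; a=np.radians(-12.5); e=q[:2]-[.6577,.035]
        print(cam,u,v,round(t['confidence'],2),im[v,u],q.round(3),'shell',(np.cos(a)*e[0]+np.sin(a)*e[1]).round(3),(-np.sin(a)*e[0]+np.cos(a)*e[1]).round(3))
im,d,m,T=grab('scene');P=cloud(d,m,T).reshape(-1,3)
a=np.radians(-12.5);c,s=np.cos(a),np.sin(a);dx,dy=P[:,0]-.6577,P[:,1]-.035;x=c*dx+s*dy;y=-s*dx+c*dy
print([ (int(np.median(P[k,2])*1000) if (k:=(abs(x-x0)<.004)&(abs(y)<.03)&(P[:,2]>.15)&(P[:,2]<.27)).any() else -1) for x0 in np.arange(-.17,-.02,.008)])
plan((.486,.2376,.2),225.3,-8); plan((.486,.2376,.2),225.3,0)
E
```

```text
(np.float64(167.42410058033332), np.float64(7.828190369679965)) [0.5023 0.0693 0.2899]
scene 232 276 0.38 [141 135 122] [ 0.597 -0.212  0.029] shell -0.006 -0.254
wrist 266 213 0.49 [115 100  73] [0.494 0.08  0.261] shell -0.169 0.008
wrist 280 208 0.48 [89 59 34] [0.622 0.086 0.037] shell -0.046 0.042
wrist 236 213 0.39 [85 89 84] [0.512 0.055 0.223] shell -0.147 -0.012
[-1, 252, 253, 241, 220, 221, 220, 221, 221, 221, 221, 221, 221, 222, -1, -1, -1, -1, -1]
shift [0.255, 0.641, 0.326] turn [-0.088, -0.001, -0.636]
shift [0.255, 0.641, 0.326] turn [-0.043, 0.08, -0.641]
```

Call:
servo_tool --commands '[[[0.05, 0.12, 0.03], [-0.02, 0, -0.09]], [[0.1, 0.24, 0.06], [-0.03, 0, -0.18]], [[0.14, 0.36, 0.09], [-0.045, 0, -0.27]], [[0.18, 0.48, 0.12], [-0.06, 0, -0.36]], [[0.22, 0.58, 0.18], [-0.07, 0, -0.45]], [[0.255, 0.641, 0.25], [-0.08, 0, -0.54]], [[0.255, 0.641, 0.326], [-0.088, 0, -0.636]], [[0.255, 0.641, 0.326], [-0.088, 0, -0.636]], [[0.255, 0.641, 0.326], [-0.088, 0, -0.636]], [[0.255, 0.641, 0.326], [-0.088, 0, -0.636]]]'

```text
clock: 25.3
tcp_pos: [0.4863, 0.2375, 0.2012]
orientation: [-1.154, 2.781, 0.08]
contact_force: [-0.7, -0.4, -1.2]
grip_width: 0.0149
gripper_force: 117.1
```

```bash
python3 - <<'E'
from h import *
o=r.get_obs();print(yaw(),np.round(o['tcp_pos'],4))
plan((.486,.2376,.080),225.3,-8)
plan((.486,.2376,.075),225.3,-8)
E
```

```text
(np.float64(-134.91255547030966), np.float64(8.028141310224237)) [0.4863 0.2375 0.2012]
shift [0.068, 0.001, 0.48] turn [-0.001, 0.0, -0.002]
shift [0.071, 0.001, 0.5] turn [-0.001, 0.0, -0.002]
```

Lower, release, then rise straight up.

Call:
servo_tool --commands '[[[0.02, 0, 0.14], [0, 0, -0.002]], [[0.04, 0, 0.28], [0, 0, -0.002]], [[0.058, 0, 0.4], [0, 0, -0.002]], [[0.066, 0, 0.46], [0, 0, -0.002]], [[0.069, 0, 0.485], [0, 0, -0.002]], [[0.071, 0, 0.498], [0, 0, -0.002]], [[0.071, 0, 0.502], [0, 0, -0.002]], [[0.071, 0, 0.502], [0, 0, -0.002]]]'

```text
clock: 26.1
tcp_pos: [0.4863, 0.2377, 0.0746]
orientation: [-1.163, 2.777, 0.08]
contact_force: [0.6, -0.5, -1.1]
grip_width: 0.0148
gripper_force: 117.1
```

Call:
servo_tool --commands '[[[0, 0, 0], [0, 0, 0]], [[0, 0, 0], [0, 0, 0]], [[0, 0, 0], [0, 0, 0]], [[0, 0, 0], [0, 0, 0]], [[0, 0, 0], [0, 0, 0]], [[0, 0, 0], [0, 0, 0]], [[0, 0, 0], [0, 0, 0]]]' --claw 0 --squeeze 40

```text
clock: 26.8
tcp_pos: [0.4855, 0.2373, 0.0735]
orientation: [-1.164, 2.778, 0.08]
contact_force: [-0.3, -0.2, 0.1]
grip_width: 0.0854
gripper_force: 0.0
```

Call:
servo_tool --commands '[[[-0.02, 0, -0.1], [0, 0, 0]], [[-0.05, 0, -0.25], [0, 0, 0]], [[-0.08, 0, -0.45], [0, 0, 0]], [[-0.12, 0, -0.65], [0, 0.04, 0]], [[-0.12, 0, -0.8], [0, 0.088, 0]], [[-0.12, 0, -0.8], [0, 0.088, 0]], [[-0.12, 0, -0.8], [0, 0.088, 0]]]'

```text
clock: 27.5
tcp_pos: [0.4873, 0.2392, 0.2762]
orientation: [-1.213, 2.895, -0.0]
contact_force: [0.6, -0.6, -1.3]
grip_width: 0.0854
gripper_force: 0.0
```

```bash
python3 - <<'E'
from h import *
o=r.get_obs();print(yaw(),np.round(o['tcp_pos'],4),np.round(o['joints'],2))
im,d,m,T=grab('scene');P=cloud(d,m,T);x,y=tray_xy(P)
Q=P.reshape(-1,3); X,Y=x.ravel(),y.ravel()
k=(Q[:,2]>.085)&(Q[:,2]<.105)&(abs(X)<.12)&(abs(Y)<.04); print('handle top tray',X[k].mean(),Y[k].mean(),Q[k,2].mean(),k.sum())
for y0 in (-.024,0,.024): print([ (int(np.median(Q[k,2])*1000) if (k:=(abs(X-x0)<.004)&(abs(Y-y0)<.006)).any() else -1) for x0 in np.arange(-.1,.1,.008)])
E
```

```text
(np.float64(-134.5263438315276), np.float64(0.16201593860445496)) [0.4873 0.2392 0.2762] [ 0.21  0.39 -0.98  1.8   0.35  1.14  1.48]
handle top tray -0.05036417627339105 -0.004694595870190819 0.09422140676983823 56
[20, 4, 470, 474, 428, 357, 169, 3, 34, 428, 469, 448, -1, 8, 7, 6, 6, 4, 3, 0, -1, 3, 2, 4, 4]
[10, 4, 460, 4, 3, 81, 4, 4, 47, 3, 4, 8, 4, 5, 5, 4, 7, 5, 2, 3, 2, 3, 3, 2, 3]
[9, 4, 2, 4, 4, 4, -1, -1, -1, 5, 5, 6, 4, 4, 5, 5, 5, 4, 3, 3, 3, 3, 4, 2, 4]
```

```bash
python3 - <<'E'
from h import *
plan((.4918,.0718,.2),167.5)
im,d,m,T=grab('top'); P=cloud(d,m,T)
for t in r.mark_of('top','ball'): u,v=np.round(t['uv']).astype(int); print(u,v,round(t['confidence'],2),im[v,u],P[v,u].round(3))
a=np.radians(-12.5);c,s=np.cos(a),np.sin(a);dx,dy=P[...,0]-.6577,P[...,1]-.035;x=c*dx+s*dy;y=-s*dx+c*dy
k=(abs(y)<.045)&(x>-.1)&(x<-.02)&(P[...,2]<.13)
b=im.astype(int); br=k&(b[...,0]-b[...,2]>25); print('brown px in bin',br.sum(), k.sum(), [ (round(float(q),3)) for q in (P[br].mean(0) if br.any() else [])])
for y0 in np.arange(-.04,.041,.01): print([ (int(np.median(P[q][:,2])*1000) if (q:=k&(abs(x-x0)<.004)&(abs(y-y0)<.006)).any() else -1) for x0 in np.arange(-.1,-.02,.008)])
E
```

```text
shift [0.461, -0.482, 0.3] turn [-0.0, 0.0, 0.644]
232 156 0.5 [58 54 48] [0.624 0.093 0.059]
248 160 0.45 [58 43 29] [0.617 0.044 0.038]
242 157 0.43 [67 50 37] [0.625 0.063 0.041]
256 162 0.38 [61 42 26] [0.61  0.02  0.042]
247 163 0.3 [70 66 61] [0.611 0.048 0.022]
brown px in bin 206 841 [0.589, 0.052, 0.017]
[0, 81, 72, 65, 51, 41, 27, 35, 34, 31]
[1, 42, 73, 67, 52, 40, 31, 37, 40, 37]
[0, 1, 74, 64, 51, 41, 30, 33, 35, 30]
[0, 1, 74, 61, 52, 41, 32, 38, 40, 73]
[1, 2, 73, 64, 51, 42, 32, 37, 40, 31]
[2, 42, 70, 65, 51, 39, 31, 40, 40, 33]
[47, 2, 73, 64, 52, 42, 32, 38, 40, 72]
[1, 2, 74, 63, 51, 36, 32, 35, 39, 70]
[93, 4, 74, 64, 51, 39, 32, 40, 43, 35]
```

Call:
servo_tool --commands '[[[0.2, -0.2, 0], [0, 0, 0.09]], [[0.35, -0.35, 0.05], [0, 0, 0.18]], [[0.461, -0.482, 0.1], [0, 0, 0.27]], [[0.461, -0.482, 0.2], [0, 0, 0.36]], [[0.461, -0.482, 0.3], [0, 0, 0.45]], [[0.461, -0.482, 0.3], [0, 0, 0.54]], [[0.461, -0.482, 0.3], [0, 0, 0.644]], [[0.461, -0.482, 0.3], [0, 0, 0.644]], [[0.461, -0.482, 0.3], [0, 0, 0.644]], [[0.461, -0.482, 0.3], [0, 0, 0.644]], [[0.461, -0.482, 0.3], [0, 0, 0.644]]]' --claw 1

```text
clock: 28.75
tcp_pos: [0.4919, 0.0722, 0.2006]
orientation: [0.339, 3.123, 0.0]
contact_force: [-0.6, -0.3, 0.7]
grip_width: -0.0
gripper_force: 0.0
```

```bash
python3 - <<'E'
from h import *
o=r.get_obs();print(yaw(),np.round(o['tcp_pos'],4),o['grip_width'])
for x in (-.17,-.056): plan((.6577+.976*x,.035-.2164*x,.094),167.5)
E
```

```text
(np.float64(167.61633754607274), np.float64(0.03855760725904279)) [0.4919 0.0722 0.2006] -3.0185762616569398e-05
shift [0.001, -0.002, 0.426] turn [0.0, 0.0, 0.001]
shift [-0.455, -0.003, 0.427] turn [0.0, 0.0, 0.001]
```

Call:
servo_tool --commands '[[[0, 0, 0.15], [0, 0, 0]], [[0, 0, 0.3], [0, 0, 0]], [[0, 0, 0.427], [0, 0, 0]], [[-0.05, 0, 0.427], [0, 0, 0]], [[-0.1, 0, 0.427], [0, 0, 0]], [[-0.14, 0, 0.427], [0, 0, 0]], [[-0.17, 0, 0.427], [0, 0, 0]], [[-0.2, 0, 0.427], [0, 0, 0]], [[-0.23, 0, 0.427], [0, 0, 0]], [[-0.26, 0, 0.427], [0, 0, 0]], [[-0.29, 0, 0.427], [0, 0, 0]], [[-0.32, 0, 0.427], [0, 0, 0]], [[-0.35, 0, 0.427], [0, 0, 0]], [[-0.37, 0, 0.427], [0, 0, 0]], [[-0.39, 0, 0.427], [0, 0, 0]], [[-0.41, 0, 0.427], [0, 0, 0]], [[-0.425, 0, 0.427], [0, 0, 0]], [[-0.44, 0, 0.427], [0, 0, 0]], [[-0.45, 0, 0.427], [0, 0, 0]], [[-0.45, 0, 0.427], [0, 0, 0]]]'

```text
clock: 30.75
tcp_pos: [0.6025, 0.0476, 0.094]
orientation: [0.342, 3.122, 0.0]
contact_force: [-0.3, 1.7, -0.9]
grip_width: -0.0
gripper_force: 0.0
```

```bash
cat >> h.py <<'E'
def shell_xy(P):
    a=np.radians(-12.5);c,s=np.cos(a),np.sin(a);dx,dy=P[...,0]-.6577,P[...,1]-.035;return c*dx+s*dy,-s*dx+c*dy
def prof():
    for cam in ('scene','top'):
        im,d,m,T=grab(cam);P=cloud(d,m,T).reshape(-1,3);x,y=shell_xy(P)
        print(cam,[(round(x0*1000),np.percentile(P[k,2]*1000,[10,50,90]).astype(int).tolist()) for x0 in np.arange(-.11,.056,.008) if (k:=(abs(x-x0)<.004)&(abs(y)<.045)&(P[:,2]<.16)).any()])
E
python3 - <<'E'
from h import *
o=r.get_obs();print(yaw(),np.round(o['tcp_pos'],4),np.round(o['contact_force'],1)); prof()
E
```

```text
(np.float64(167.48614414563278), np.float64(0.06167024931853642)) [0.6025 0.0476 0.094 ] [-0.3  1.7 -0.9]
scene [(-110, [-3, 0, 1]), (-102, [-3, 0, 2]), (-94, [-3, -1, 1]), (-86, [-1, 0, 2]), (-78, [-2, 0, 1]), (-70, [-1, 0, 2]), (-62, [0, 128, 131]), (-54, [95, 128, 143]), (-46, [115, 131, 150]), (-38, [36, 88, 120]), (-30, [27, 33, 35]), (-22, [12, 31, 34]), (-14, [11, 14, 29]), (-6, [11, 13, 15]), (26, [111, 111, 112]), (34, [101, 110, 115]), (42, [11, 71, 118]), (50, [-2, 17, 96])]
top [(-110, [-2, 0, 3]), (-102, [-2, 0, 3]), (-94, [-2, 0, 4]), (-86, [-2, 0, 3]), (-78, [-3, 0, 2]), (-70, [-2, 1, 147]), (-62, [-2, 0, 3]), (-54, [-2, 0, 3]), (-46, [-3, 0, 0])]
```

Call:
servo_tool --commands '[[[-0.01, 0, 0], [0, 0, 0]], [[-0.02, 0, 0], [0, 0, 0]], [[-0.03, 0, 0], [0, 0, 0]], [[-0.036, 0, 0], [0, 0, 0]], [[-0.036, 0, 0], [0, 0, 0]]]'

```text
clock: 31.35
tcp_pos: [0.6047, 0.0478, 0.0921]
orientation: [-0.336, -3.112, 0.002]
contact_force: [-16.0, 3.1, 4.6]
grip_width: -0.0
gripper_force: 0.0
```

```bash
python3 - <<'E'
from h import *
o=r.get_obs();print(yaw(),np.round(o['tcp_pos'],4),np.round(o['contact_force'],1),shell_xy(o['tcp_pos'])); prof()
E
```

```text
(np.float64(167.6795229647053), np.float64(0.6504645315987818)) [0.6047 0.0478 0.0921] [-16.    3.1   4.6] (np.float64(-0.05454385040978751), np.float64(0.001016259033561966))
scene [(-110, [-4, -2, 0]), (-102, [-3, 0, 1]), (-94, [-3, 0, 2]), (-86, [-3, 0, 1]), (-78, [-3, -1, 2]), (-70, [-2, 0, 2]), (-62, [0, 125, 135]), (-54, [122, 126, 130]), (-46, [116, 128, 153]), (-38, [38, 93, 140]), (-30, [27, 32, 35]), (-22, [12, 30, 35]), (-14, [11, 14, 30]), (-6, [10, 12, 14]), (26, [110, 110, 110]), (34, [99, 110, 115]), (42, [13, 73, 117]), (50, [-2, 11, 97])]
top [(-110, [-2, 0, 3]), (-102, [-1, 0, 3]), (-94, [-2, 0, 2]), (-86, [-2, 0, 3]), (-78, [-3, 0, 2]), (-70, [-2, 2, 138]), (-62, [-3, 1, 29]), (-54, [-2, 0, 2]), (-46, [-3, 0, 4])]
```

Call:
servo_tool --commands '[[[0.1, 0, 0], [0, 0, 0]], [[0.2, 0, 0], [0, 0, 0]], [[0.3, 0, -0.15], [0, 0, 0]], [[0.35, 0, -0.35], [0, 0, 0.09]], [[0.35, 0, -0.55], [0, 0, 0.18]], [[0.35, 0, -0.75], [0, 0, 0.27]], [[0.35, 0, -0.75], [0, 0, 0.36]], [[0.35, 0, -0.75], [0, 0, 0.45]], [[0.35, 0, -0.75], [0, 0, 0.5]], [[0.35, 0, -0.75], [0, 0, 0.5]]]' --claw 0

```text
clock: 32.45
tcp_pos: [0.5251, 0.0649, 0.2815]
orientation: [1.511, 2.754, 0.001]
contact_force: [-0.4, -0.1, -0.7]
grip_width: 0.0852
gripper_force: 0.0
```

```bash
python3 - <<'E'
from h import *
o=r.get_obs();print(yaw(),np.round(o['tcp_pos'],4),np.round(o['joints'],2))
prof()
im,d,m,T=grab('top');P=cloud(d,m,T)
p,f=fit(P,box_h(.064,.12,.009),(.4426,-.2311,-.38),.09); print('slate',p.round(4),np.degrees(p[2]).round(2),f)
x,y=shell_xy(P); k=(P[...,2]>.128)&(abs(x)<.07)&(abs(y)<.09); print('shell rect',cv2.minAreaRect(np.stack([x[k],y[k]],1).astype(np.float32)*1000))
plan((.4426,-.2311,.2),68.2)
E
```

```text
(np.float64(122.49587667754598), np.float64(0.04922726401355535)) [0.5251 0.0649 0.2815] [ 0.26  0.26 -0.59  1.84  0.16  1.09  0.18]
scene [(-110, [-3, 0, 2]), (-102, [-3, 0, 1]), (-94, [-3, 0, 1]), (-86, [-3, 0, 1]), (-78, [-2, 0, 2]), (-70, [-4, 0, 1]), (-62, [0, 0, 1]), (-46, [115, 115, 115]), (-38, [35, 82, 117]), (-30, [27, 33, 35]), (-22, [13, 31, 36]), (-14, [11, 14, 28]), (-6, [10, 14, 16]), (26, [111, 112, 113]), (34, [100, 109, 114]), (42, [13, 75, 117]), (50, [-2, 11, 99])]
top [(26, [91, 107, 117]), (34, [104, 112, 117]), (42, [95, 116, 120])]
slate [ 0.4427 -0.2317 -0.3837] -21.99 2.0226076297172995
shell rect ((8.835681915283203, -60.902427673339844), (63.59571838378906, 13.499224662780762), 1.1229279041290283)
shift [-0.819, -0.917, 0.325] turn [0.0, -0.0, 0.605]
```

Call:
servo_tool --commands '[[[-0.1, -0.12, 0], [0, 0, 0.06]], [[-0.2, -0.24, 0], [0, 0, 0.14]], [[-0.3, -0.36, 0], [0, 0, 0.22]], [[-0.42, -0.5, 0.05], [0, 0, 0.3]], [[-0.54, -0.62, 0.1], [0, 0, 0.38]], [[-0.65, -0.74, 0.18], [0, 0, 0.46]], [[-0.75, -0.85, 0.25], [0, 0, 0.54]], [[-0.819, -0.917, 0.325], [0, 0, 0.605]], [[-0.819, -0.917, 0.325], [0, 0, 0.605]], [[-0.819, -0.917, 0.325], [0, 0, 0.605]], [[-0.819, -0.917, 0.325], [0, 0, 0.605]]]'

```text
clock: 33.7
tcp_pos: [0.4429, -0.2299, 0.2007]
orientation: [2.6, 1.762, 0.003]
contact_force: [-0.1, 0.1, -0.3]
grip_width: 0.0853
gripper_force: 0.0
```

```bash
python3 - <<'E'
from h import *
o=r.get_obs();print(yaw(),np.round(o['tcp_pos'],4),np.round(o['joints'],2))
im,d,m,T=grab('wrist');P=cloud(d,m,T)
k=(im.max(2)<60)&(P[...,2]>.004)&(P[...,2]<.016)
n,l,st,ce=cv2.connectedComponentsWithStats(k.astype(np.uint8)); 
for i in range(1,n):
    if st[i,4]>800: Q=P[l==i]; print(st[i],cv2.minAreaRect(Q[:,:2].astype(np.float32)*1000),np.median(Q[:,2]))
p,f=fit(P,box_h(.064,.12,.009),(.4427,-.2317,-.384),.09); print('slate w',p.round(4),np.degrees(p[2]).round(2),f)
plan((p[0],p[1],.06),np.degrees(p[2])+90);plan((p[0],p[1],.014),np.degrees(p[2])+90)
save('w12',im)
E
```

```text
(np.float64(68.26758477788592), np.float64(0.11630791436984096)) [ 0.4429 -0.2299  0.2007] [ 0.59  0.26 -0.28  2.01  0.09  0.88 -0.11]
[ 228  116   55   99 5167] ((446.2857360839844, -228.3633575439453), (119.3037109375, 62.565399169921875), 68.53650665283203) 0.008332391461500999
slate w [ 0.4456 -0.2282 -0.3752] -21.5 8.755890427312641
shift [0.009, 0.006, 0.564] turn [0.001, -0.001, -0.003]
shift [0.009, 0.006, 0.748] turn [0.001, -0.001, -0.003]
```

Call:
servo_tool --commands '[[[0.002, 0.003, 0.18], [0, 0, -0.003]], [[0.002, 0.003, 0.36], [0, 0, -0.003]], [[0.002, 0.003, 0.5], [0, 0, -0.003]], [[0.002, 0.003, 0.62], [0, 0, -0.003]], [[0.002, 0.003, 0.7], [0, 0, -0.003]], [[0.002, 0.003, 0.735], [0, 0, -0.003]], [[0.002, 0.003, 0.748], [0, 0, -0.003]], [[0.002, 0.003, 0.748], [0, 0, -0.003]]]'

```text
clock: 34.55
tcp_pos: [0.4438, -0.2306, 0.0138]
orientation: [2.598, 1.765, 0.002]
contact_force: [0.4, -0.1, 0.4]
grip_width: 0.0854
gripper_force: 0.0
```

Call:
servo_tool --commands '[[[0, 0, 0], [0, 0, 0]], [[0, 0, 0], [0, 0, 0]], [[0, 0, 0], [0, 0, 0]], [[0, 0, 0], [0, 0, 0]], [[0, 0, 0], [0, 0, 0]], [[0, 0, 0], [0, 0, 0]], [[0, 0, 0], [0, 0, 0]], [[0, 0, 0], [0, 0, 0]]]' --claw 1 --squeeze 60

```text
clock: 35.35
tcp_pos: [0.4442, -0.2313, 0.0149]
orientation: [2.597, 1.763, 0.004]
contact_force: [-0.1, 1.7, 10.6]
grip_width: 0.0622
gripper_force: 63.8
```

Call:
servo_tool --commands '[[[0, 0, -0.05], [0, 0, 0]], [[0, 0, -0.2], [0, 0, 0]], [[0, 0, -0.4], [0, 0, 0]], [[0, 0, -0.6], [0, 0, 0]], [[0, 0, -0.8], [0, 0, 0]], [[0, 0, -0.85], [0, 0, 0]], [[0, 0, -0.85], [0, 0, 0]], [[0, 0, -0.85], [0, 0, 0]]]'

```text
clock: 36.15
tcp_pos: [0.4417, -0.2306, 0.2246]
orientation: [-2.599, -1.763, 0.001]
contact_force: [0.6, -0.4, -1.6]
grip_width: 0.0621
gripper_force: 67.3
```

```bash
cat >> h.py <<'E'
def held(cams=('top','scene')):
    """slate held: dark thin points just below TCP, in tool frame"""
    o=r.get_obs(); M=R.from_rotvec(o['orientation']).as_matrix(); print(yaw(),np.round(o['tcp_pos'],4),round(float(o['grip_width']),4),np.round(o['contact_force'],1))
    for cam in cams:
        im,d,m,T=grab(cam);P=cloud(d,m,T); Q=(P-o['tcp_pos'])@M
        k=(abs(Q[...,2])<.022)&(abs(Q[...,0])<.09)&(abs(Q[...,1])<.06)&np.isfinite(P[...,2])
        q=Q[k]; 
        if len(q)<30: print(cam,len(q)); continue
        print(cam,len(q),'x',np.percentile(q[:,0],[0.5,5,50,95,99.5]).round(4),'y',np.percentile(q[:,1],[1,50,99]).round(4))
        for a,b in [(-.07,-.05),(-.05,-.03),(-.03,-.012),(.012,.03),(.03,.05),(.05,.07)]:
            w=(q[:,0]>a)&(q[:,0]<b)&(abs(q[:,1])<.028)
            if w.sum()>3: print('  x',a,b,w.sum(),'z med',np.median(q[w,2]).round(4),'y',np.percentile(q[(q[:,0]>a)&(q[:,0]<b),1],[2,98]).round(4))
E
python3 - <<'E'
from h import *
held(('top','scene','wrist'))
E
```

```text
(np.float64(68.32016284340395), np.float64(0.06894522599946959)) [ 0.4417 -0.2306  0.2246] 0.0621 [ 0.6 -0.4 -1.6]
top 591 x [-0.0588 -0.0465  0.0294  0.0572  0.0594] y [-0.0403 -0.0104  0.028 ]
  x -0.07 -0.05 13 z med 0.0063 y [-0.0325 -0.0202]
  x -0.05 -0.03 27 z med 0.0053 y [-0.0329 -0.0172]
  x 0.012 0.03 148 z med 0.0052 y [-0.0348  0.0276]
  x 0.03 0.05 167 z med 0.0058 y [-0.0339  0.0278]
  x 0.05 0.07 86 z med 0.0056 y [-0.0337  0.027 ]
scene 893 x [-0.0572 -0.0532 -0.0155  0.0572  0.0613] y [-0.0312  0.0045  0.0366]
  x -0.07 -0.05 68 z med 0.0078 y [-0.0297  0.0326]
  x -0.05 -0.03 176 z med 0.0079 y [-0.0298  0.0321]
  x -0.03 -0.012 137 z med 0.0074 y [-0.0301  0.0326]
  x 0.012 0.03 75 z med 0.0081 y [-0.0286  0.0327]
  x 0.03 0.05 162 z med 0.0078 y [-0.0301  0.0316]
  x 0.05 0.07 93 z med 0.008 y [-0.0297  0.0313]
wrist 26200 x [-0.0468 -0.039   0.0118  0.0595  0.0633] y [-0.0382 -0.0008  0.0367]
  x -0.05 -0.03 2370 z med 0.0078 y [-0.0315  0.0299]
  x -0.03 -0.012 2738 z med 0.0078 y [-0.0314  0.0298]
  x 0.012 0.03 3503 z med 0.0078 y [-0.0319  0.0302]
  x 0.03 0.05 4384 z med 0.0078 y [-0.0315  0.0299]
  x 0.05 0.07 3437 z med 0.0078 y [-0.0314  0.0298]
```

```bash
python3 - <<'E'
from h import *
plan((.660,.0345,.25),77.5)
E
```

```text
shift [1.307, 0.421, -0.106] turn [-0.002, -0.001, -0.102]
```

Call:
servo_tool --commands '[[[0.12, 0.04, -0.05], [0, 0, -0.01]], [[0.24, 0.08, -0.106], [0, 0, -0.02]], [[0.38, 0.12, -0.106], [0, 0, -0.03]], [[0.52, 0.17, -0.106], [0, 0, -0.04]], [[0.66, 0.21, -0.106], [0, 0, -0.05]], [[0.66, 0.21, -0.106], [0, 0, -0.05]], [[0.66, 0.21, -0.106], [0, 0, -0.05]]]'

```text
clock: 37.0
tcp_pos: [0.5521, -0.0958, 0.2504]
orientation: [-2.524, -1.867, 0.002]
contact_force: [-0.3, -0.1, -1.4]
grip_width: 0.0617
gripper_force: 67.2
```

```bash
python3 - <<'E'
from h import *
plan((.660,.0345,.25),77.5)
E
```

```text
shift [0.625, 0.26, 0.001] turn [-0.002, -0.0, -0.05]
```

```bash
cat >> h.py <<'E'
def ledges(cam,zlo=.131):
    im,d,m,T=grab(cam);P=cloud(d,m,T); x,y=shell_xy(P); z=P[...,2]
    for nm,s in (('L+',1),('L-',-1)):
        k=(z>zlo)&(z<.15)&(abs(y*s-.0605)<.016)&(abs(x)<.065); 
        if k.sum()<20: print(cam,nm,k.sum()); continue
        rc=cv2.minAreaRect(np.stack([x[k],y[k]],1).astype(np.float32)*1000); print(cam,nm,k.sum(),np.round(rc[0],1),np.round(rc[1],1),round(rc[2],1),'x',np.percentile(x[k],[2,98]).round(4),'y',np.percentile(y[k],[2,98]).round(4),'z',np.percentile(z[k],[10,50,90]).round(4))
E
python3 - <<'E'
from h import *
ledges('wrist');ledges('scene');ledges('top')
E
```

```text
wrist L+ 0
wrist L- 1956 [  1.7 -58. ] [84.5 14.5] 0.6 x [-0.0394  0.0413] y [-0.0647 -0.0516] z [0.1335 0.135  0.1406]
scene L+ 182 [ 2.5 62.2] [16.5 85.9] 89.8 x [-0.0378  0.0445] y [0.0547 0.0699] z [0.1324 0.1356 0.1417]
scene L- 151 [  3.1 -60.8] [85.5 14.6] 1.2 x [-0.0369  0.0438] y [-0.0678 -0.0539] z [0.1324 0.1361 0.1407]
top L+ 145 [-2.3 60.8] [83.8 14.1] 1.2 x [-0.0439  0.0366] y [0.0541 0.0677] z [0.1329 0.137  0.1424]
top L- 137 [ -1.1 -61. ] [84.  13.6] 0.8 x [-0.0426  0.0392] y [-0.0676 -0.0544] z [0.133  0.1372 0.1421]
```

```bash
python3 - <<'E'
from h import *
plan((.6591,.0339,.20),78.3)
E
```

```text
shift [0.632, 0.254, 0.204] turn [-0.001, 0.0, -0.062]
```

Call:
servo_tool --commands '[[[0.12, 0.05, 0], [0, 0, -0.02]], [[0.24, 0.1, 0], [0, 0, -0.03]], [[0.36, 0.15, 0], [0, 0, -0.04]], [[0.48, 0.2, 0.05], [0, 0, -0.05]], [[0.58, 0.24, 0.12], [0, 0, -0.06]], [[0.632, 0.254, 0.18], [0, 0, -0.062]], [[0.632, 0.254, 0.204], [0, 0, -0.062]], [[0.632, 0.254, 0.204], [0, 0, -0.062]], [[0.632, 0.254, 0.204], [0, 0, -0.062]], [[0.632, 0.254, 0.204], [0, 0, -0.062]]]'

```text
clock: 38.15
tcp_pos: [0.66, 0.0336, 0.2025]
orientation: [2.435, 1.982, 0.002]
contact_force: [0.5, 0.2, -1.1]
grip_width: 0.0622
gripper_force: 67.2
```

```bash
python3 - <<'E'
from h import *
held(('scene','top')); ledges('scene'); ledges('top')
plan((.6591,.0339,.158),78.3)
E
```

```text
(np.float64(78.28425140967585), np.float64(0.13221651905253484)) [0.66   0.0336 0.2025] 0.0622 [ 0.5  0.2 -1.1]
scene 750 x [-0.0594 -0.0572 -0.02    0.0117  0.0607] y [-0.0363 -0.0005  0.0454]
  x -0.07 -0.05 96 z med 0.0077 y [-0.0298  0.0315]
  x -0.05 -0.03 150 z med 0.0066 y [-0.0296  0.032 ]
  x -0.03 -0.012 135 z med 0.0067 y [-0.0336  0.033 ]
  x 0.012 0.03 21 z med 0.007 y [-0.0317  0.0195]
  x 0.05 0.07 11 z med 0.0062 y [0.0075 0.0224]
top 282 x [0.0037 0.0219 0.0444 0.0594 0.0611] y [-0.0347 -0.0122  0.0277]
  x 0.012 0.03 36 z med 0.0067 y [-0.0342  0.0004]
  x 0.03 0.05 109 z med 0.0061 y [-0.0346  0.0215]
  x 0.05 0.07 82 z med 0.0061 y [-0.0341  0.0276]
scene L+ 35 [38.3 63.4] [13.6 14.6] 87.5 x [0.0316 0.0455] y [0.0564 0.0703] z [0.1327 0.1369 0.1415]
scene L- 160 [  2.  -60.6] [84.5 14. ] 0.5 x [-0.037  0.044] y [-0.0674 -0.0541] z [0.1329 0.1357 0.1406]
top L+ 44 [-30.8  60.3] [25.5 13.8] 0.2 x [-0.0435 -0.0186] y [0.0538 0.0672] z [0.1329 0.1379 0.1422]
top L- 0
shift [-0.004, -0.003, 0.176] turn [0.001, -0.0, 0.001]
```

Call:
servo_tool --commands '[[[-0.004, -0.003, 0.06], [0, 0, 0]], [[-0.004, -0.003, 0.12], [0, 0, 0]], [[-0.004, -0.003, 0.16], [0, 0, 0]], [[-0.004, -0.003, 0.176], [0, 0, 0]], [[-0.004, -0.003, 0.184], [0, 0, 0]], [[-0.004, -0.003, 0.192], [0, 0, 0]], [[-0.004, -0.003, 0.2], [0, 0, 0]], [[-0.004, -0.003, 0.206], [0, 0, 0]], [[-0.004, -0.003, 0.21], [0, 0, 0]], [[-0.004, -0.003, 0.21], [0, 0, 0]]]'

```text
clock: 39.35
tcp_pos: [0.6593, 0.0345, 0.1501]
orientation: [2.433, 1.985, 0.002]
contact_force: [-2.5, -1.1, 4.5]
grip_width: 0.0623
gripper_force: 67.9
```

```bash
python3 - <<'E'
from h import *
held(('scene',)); ledges('scene')
E
```

```text
(np.float64(78.40883990290428), np.float64(0.10827488246641363)) [0.6593 0.0345 0.1501] 0.0623 [-2.5 -1.1  4.5]
scene 867 x [-0.0674 -0.0662 -0.0266  0.0605  0.0694] y [-0.0401  0.002   0.0449]
  x -0.07 -0.05 164 z med 0.0101 y [-0.0401  0.041 ]
  x -0.05 -0.03 144 z med 0.0069 y [-0.0297  0.0318]
  x -0.03 -0.012 128 z med 0.0069 y [-0.0336  0.0326]
  x 0.012 0.03 17 z med 0.0063 y [-0.0301  0.0199]
  x 0.05 0.07 35 z med 0.0082 y [0.0009 0.0448]
scene L+ 62 [21.8 63.4] [48.  14.5] 1.0 x [0.0008 0.0454] y [0.0563 0.0707] z [0.1344 0.1399 0.1439]
scene L- 269 [  3.3 -56.5] [23.8 83.5] 89.2 x [-0.0365  0.0431] y [-0.0675 -0.0452] z [0.1336 0.1406 0.1446]
```

Call:
servo_tool --commands '[[[0, 0, 0.006], [0, 0, 0]], [[0, 0, 0.012], [0, 0, 0]], [[0, 0, 0.012], [0, 0, 0]], [[0, 0, 0.012], [0, 0, 0]]]'

```text
clock: 39.85
tcp_pos: [0.6593, 0.0346, 0.1499]
orientation: [2.433, 1.984, 0.002]
contact_force: [-11.1, -1.8, 23.8]
grip_width: 0.0616
gripper_force: 70.1
```

Call:
servo_tool --commands '[[[0, 0, 0.004], [0, 0, 0]], [[0, 0, 0.0], [0, 0, 0]], [[0, 0, 0], [0, 0, 0]], [[0, 0, 0], [0, 0, 0]], [[0, 0, 0], [0, 0, 0]], [[0, 0, 0], [0, 0, 0]]]' --claw 0

```text
clock: 40.45
tcp_pos: [0.659, 0.0345, 0.1456]
orientation: [2.434, 1.986, 0.001]
contact_force: [0.1, 0.3, 0.1]
grip_width: 0.0853
gripper_force: 0.0
```

Call:
servo_tool --commands '[[[0, 0, -0.05], [0, 0, 0]], [[0, 0, -0.15], [0, 0, 0]], [[0, 0, -0.3], [0, 0, 0]], [[-0.2, 0, -0.45], [0, 0, 0]], [[-0.4, 0, -0.5], [0, 0, 0]], [[-0.6, 0, -0.5], [0, 0, 0]], [[-0.8, 0, -0.5], [0, 0, 0]], [[-1, 0, -0.5], [0, 0, 0]], [[-1, 0, -0.5], [0, 0, 0]], [[-1, 0, -0.5], [0, 0, 0]]]'

```text
clock: 41.45
tcp_pos: [0.6078, -0.2141, 0.2715]
orientation: [2.439, 1.978, 0.0]
contact_force: [0.9, 0.9, 0.2]
grip_width: 0.0855
gripper_force: 0.0
```

```bash
cat >> h.py <<'E'
def slate():
    for cam in ('scene','top'):
        im,d,m,T=grab(cam);P=cloud(d,m,T);x,y=shell_xy(P);k=(abs(x)<.036)&(abs(y)<.062)&(P[...,2]>.1)&(P[...,2]<.17)&(im.max(2)<75)
        A=np.c_[x[k],y[k],np.ones(k.sum())]; co=np.linalg.lstsq(A,P[k][:,2],rcond=None)[0]; print(cam,k.sum(),'z0',co[2].round(4),'slopes',co[:2].round(3),'rect',[np.round(v,1) for v in cv2.minAreaRect(np.stack([x[k],y[k]],1).astype(np.float32)*1000)],'x',np.percentile(x[k],[1,99]).round(4),'y',np.percentile(y[k],[1,99]).round(4))
def tins(c=((.5917,-.2135,.227),(.5671,-.369,.096)),cam='top'):
    im,d,m,T=grab(cam);P=cloud(d,m,T)
    for x0 in c:
        p,f=fit(P,box_h(.046,.062,.028),x0,.055); x,y=P[...,0]-p[0],P[...,1]-p[1]; k=(np.hypot(x,y)<.05)&(P[...,2]>.02)&(P[...,2]<.04)
        rc=cv2.minAreaRect(P[k][:,:2].astype(np.float32)*1000); print(cam,'tin',p.round(4),np.degrees(p[2]).round(1),round(f,2),'rect',np.round(rc[0],1),np.round(rc[1],1),round(rc[2],1),np.median(P[k][:,2]))
E
python3 - <<'E'
from h import *
slate(); ledges('scene'); ledges('top'); tins(); tins(cam='scene'); print(yaw(),r.get_obs()['tcp_pos'])
E
```

```text
scene 968 z0 0.1428 slopes [-0.016  0.009] rect [array([ 3.6, -0. ]), array([ 64.8, 123.5]), np.float64(0.0)] x [-0.0269  0.0353] y [-0.0581  0.0596]
top 915 z0 0.1438 slopes [ 0.017 -0.004] rect [array([-1.4,  0.7]), array([ 64.4, 119.8]), np.float64(0.4)] x [-0.0331  0.0288] y [-0.0578  0.0589]
scene L+ 236 [ 2.5 57.8] [87.5 26.2] 0.1 x [-0.0386  0.0444] y [0.0456 0.07  ] z [0.1361 0.142  0.1448]
scene L- 266 [  3.3 -56.1] [83.  23.8] 0.8 x [-0.0363  0.0433] y [-0.0675 -0.0457] z [0.1339 0.1407 0.1448]
top L+ 211 [-2.4 56.2] [84.4 23.2] 0.4 x [-0.0431  0.0358] y [0.045  0.0671] z [0.1364 0.1425 0.1457]
top L- 217 [ -1.4 -56. ] [84.1 23.3] 0.4 x [-0.0417  0.0377] y [-0.0673 -0.0452] z [0.135  0.1422 0.1458]
top tin [ 0.5913 -0.2128  0.2205] 12.6 9.93 rect [ 590.7 -212.3] [46.7 60.5] 11.6 0.028249968150210525
top tin [ 0.5688 -0.3676  0.0805] 4.6 3.24 rect [ 564.2 -341.8] [46.4 10.9] 3.8 0.027577615878449313
scene tin [ 0.5932 -0.2118  0.201 ] 11.5 10.41 rect [ 594.9 -212.6] [46.6 62.2] 12.0 0.027272363076639827
scene tin [ 0.5689 -0.3664  0.0453] 2.6 2.36 rect [ 570.1 -367. ] [47.6 62.1] 3.7 0.027393010528765638
(np.float64(78.6164872107689), np.float64(0.09078551374256842)) [ 0.60936733 -0.20791729  0.2709821 ]
```

```bash
python3 - <<'E'
from h import *
P=np.load('pics/P.npy').reshape(-1,3)
k=(P[:,2]>.012)&(P[:,0]>.62)&(P[:,1]<-.12)&(P[:,1]>-.35)&(P[:,0]<.85)
print('stand',np.percentile(P[k],[1,50,99],axis=0).round(3), cv2.minAreaRect(P[k][:,:2].astype(np.float32)*1000))
im,d,m,T=grab('wrist');W=cloud(d,m,T); k=(np.hypot(W[...,0]-.592,W[...,1]+.212)<.05)&(W[...,2]>.02)&(W[...,2]<.04)
rc=cv2.minAreaRect(W[k][:,:2].astype(np.float32)*1000);print('wrist tinA',rc,np.median(W[k][:,2]))
plan((.5925,-.2125,.15),102);plan((.5925,-.2125,.022),102)
E
```

```text
stand [[ 0.684 -0.299  0.012]
 [ 0.711 -0.251  0.107]
 [ 0.751 -0.213  0.134]] ((719.8400268554688, -257.1644287109375), (92.22222137451172, 70.23091125488281), 80.05337524414062)
wrist tinA ((593.51416015625, -209.95851135253906), (46.34524917602539, 62.3706169128418), 11.594093322753906) 0.02747901868659819
shift [-0.03, -0.063, 0.484] turn [0.001, -0.0, -0.26]
shift [-0.03, -0.063, 0.996] turn [0.001, -0.0, -0.26]
```

Call:
servo_tool --commands '[[[-0.03, -0.06, 0.1], [0, 0, -0.09]], [[-0.03, -0.06, 0.25], [0, 0, -0.18]], [[-0.03, -0.063, 0.4], [0, 0, -0.26]], [[-0.03, -0.063, 0.48], [0, 0, -0.26]], [[-0.03, -0.063, 0.6], [0, 0, -0.26]], [[-0.03, -0.063, 0.75], [0, 0, -0.26]], [[-0.03, -0.063, 0.88], [0, 0, -0.26]], [[-0.03, -0.063, 0.96], [0, 0, -0.26]], [[-0.03, -0.063, 0.996], [0, 0, -0.26]], [[-0.03, -0.063, 0.996], [0, 0, -0.26]]]'

```text
clock: 42.8
tcp_pos: [0.5915, -0.2137, 0.0208]
orientation: [-1.979, -2.438, -0.0]
contact_force: [0.1, 1.2, 1.1]
grip_width: 0.0852
gripper_force: 0.0
```

Call:
servo_tool --commands '[[[0, 0, 0], [0, 0, 0]], [[0, 0, 0], [0, 0, 0]], [[0, 0, 0], [0, 0, 0]], [[0, 0, 0], [0, 0, 0]], [[0, 0, 0], [0, 0, 0]], [[0, 0, 0], [0, 0, 0]], [[0, 0, 0], [0, 0, 0]], [[0, 0, 0], [0, 0, 0]]]' --claw 1 --squeeze 40

```text
clock: 43.6
tcp_pos: [0.5932, -0.2148, 0.0234]
orientation: [1.979, 2.436, 0.003]
contact_force: [-0.3, 0.5, 5.9]
grip_width: 0.0451
gripper_force: 42.3
```

Call:
servo_tool --commands '[[[0, 0, -0.15], [0, 0, 0]], [[0, 0, -0.3], [0, 0, 0]], [[0, 0, -0.5], [0, 0, 0]], [[0, 0, -0.7], [0, 0, 0]], [[0, 0, -0.9], [0, 0, 0]], [[0, 0, -0.96], [0, 0, 0]], [[0, 0, -0.96], [0, 0, 0]], [[0, 0, -0.96], [0, 0, 0]]]'

```text
clock: 44.4
tcp_pos: [0.5909, -0.2146, 0.2606]
orientation: [-1.981, -2.437, 0.001]
contact_force: [-0.2, -0.1, -1.7]
grip_width: 0.0451
gripper_force: 41.6
```

```bash
python3 - <<'E'
from h import *
held(('scene','top','wrist'))
plan((.659,.0342,.26),78.3)
E
```

```text
(np.float64(101.8012363917461), np.float64(0.05287092279267641)) [ 0.5909 -0.2146  0.2606] 0.0451 [-0.2 -0.1 -1.7]
scene 420 x [-0.0292 -0.0285 -0.0137  0.0011  0.0065] y [-0.0328 -0.0007  0.0355]
  x -0.03 -0.012 237 z med -0.0027 y [-0.0242  0.0236]
top 315 x [-0.0003  0.0036  0.0187  0.0351  0.0356] y [-0.0382 -0.0042  0.0266]
  x 0.012 0.03 139 z med -0.0042 y [-0.0262  0.0192]
  x 0.03 0.05 74 z med -0.0004 y [-0.0261  0.0186]
wrist 13698 x [-0.025  -0.0204  0.0105  0.0352  0.0357] y [-0.0342 -0.0005  0.0331]
  x -0.03 -0.012 1868 z med -0.0025 y [-0.0225  0.0214]
  x 0.012 0.03 3401 z med -0.0028 y [-0.0267  0.0248]
  x 0.03 0.05 2336 z med -0.0001 y [-0.0226  0.0209]
shift [0.917, 0.472, -0.002] turn [-0.002, -0.001, 0.261]
```

Call:
servo_tool --commands '[[[0.15, 0.08, 0], [0, 0, 0.05]], [[0.3, 0.16, 0], [0, 0, 0.1]], [[0.45, 0.24, 0], [0, 0, 0.15]], [[0.6, 0.32, 0], [0, 0, 0.2]], [[0.75, 0.4, 0], [0, 0, 0.25]], [[0.85, 0.45, 0], [0, 0, 0.261]], [[0.905, 0.472, 0], [0, 0, 0.261]], [[0.905, 0.472, 0], [0, 0, 0.261]], [[0.905, 0.472, 0], [0, 0, 0.261]], [[0.905, 0.472, 0], [0, 0, 0.261]]]'

```text
clock: 45.55
tcp_pos: [0.6607, 0.0279, 0.2614]
orientation: [2.438, 1.979, -0.001]
contact_force: [0.0, -1.0, -1.1]
grip_width: 0.0454
gripper_force: 41.5
```

```bash
python3 - <<'E'
from h import *
held(('scene',)); plan((.6584,.0313,.1695),78.3)
E
```

```text
(np.float64(78.13317790644476), np.float64(0.08117254310246612)) [0.6607 0.0279 0.2614] 0.0454 [ 0.  -1.  -1.1]
scene 438 x [-0.0299 -0.0291 -0.0128  0.0064  0.0168] y [-0.0328  0.0004  0.0376]
  x -0.03 -0.012 227 z med -0.002 y [-0.022   0.0275]
  x 0.012 0.03 5 z med -0.0028 y [-0.0202  0.0127]
shift [0.011, -0.012, 0.368] turn [0.0, 0.001, -0.002]
```

Call:
servo_tool --commands '[[[0.011, -0.012, 0.1], [0, 0, 0]], [[0.011, -0.012, 0.2], [0, 0, 0]], [[0.011, -0.012, 0.28], [0, 0, 0]], [[0.011, -0.012, 0.33], [0, 0, 0]], [[0.011, -0.012, 0.35], [0, 0, 0]], [[0.011, -0.012, 0.36], [0, 0, 0]], [[0.011, -0.012, 0.368], [0, 0, 0]], [[0.011, -0.012, 0.374], [0, 0, 0]], [[0.011, -0.012, 0.374], [0, 0, 0]]]'

```text
clock: 46.5
tcp_pos: [0.6589, 0.0344, 0.1689]
orientation: [2.435, 1.983, 0.002]
contact_force: [0.5, 0.2, -0.4]
grip_width: 0.0451
gripper_force: 41.6
```

```bash
python3 - <<'E'
from h import *
held(('scene',))
E
```

```text
(np.float64(78.32433256618889), np.float64(0.09900193448194239)) [0.6589 0.0344 0.1689] 0.0451 [ 0.5  0.2 -0.4]
scene 363 x [-0.0417 -0.0294 -0.0132  0.0043  0.0112] y [-0.0286 -0.      0.0373]
  x -0.05 -0.03 5 z med 0.0213 y [-0.0245  0.0213]
  x -0.03 -0.012 196 z med -0.002 y [-0.0253  0.0268]
```

Call:
servo_tool --commands '[[[-0.012, 0, 0], [0, 0, 0]], [[-0.012, 0, 0.003], [0, 0, 0]], [[-0.012, 0, 0.006], [0, 0, 0]], [[-0.012, 0, 0.009], [0, 0, 0]], [[-0.012, 0, 0.009], [0, 0, 0]]]'

```text
clock: 47.05
tcp_pos: [0.6581, 0.0309, 0.1674]
orientation: [2.435, 1.982, 0.001]
contact_force: [-3.6, -1.0, 7.7]
grip_width: 0.0455
gripper_force: 42.5
```

Contact; release and rise, then look at tin B.

Call:
servo_tool --commands '[[[0, 0, -0.003], [0, 0, 0]], [[0, 0, -0.004], [0, 0, 0]], [[0, 0, -0.004], [0, 0, 0]], [[0, 0, -0.004], [0, 0, 0]], [[0, 0, -0.004], [0, 0, 0]], [[0, 0, -0.004], [0, 0, 0]]]' --claw 0

```text
clock: 47.65
tcp_pos: [0.658, 0.0314, 0.167]
orientation: [2.436, 1.984, 0.001]
contact_force: [0.4, 1.0, 0.9]
grip_width: 0.0852
gripper_force: 0.0
```

Call:
servo_tool --commands '[[[0, 0, -0.1], [0, 0, 0]], [[0, 0, -0.25], [0, 0, 0]], [[-0.15, 0, -0.35], [0, 0, 0]], [[-0.35, 0, -0.4], [0, 0, 0]], [[-0.55, 0, -0.4], [0, 0, 0]], [[-0.75, 0, -0.4], [0, 0, 0]], [[-0.9, 0, -0.4], [0, 0, 0]], [[-1, 0, -0.4], [0, 0, 0]], [[-1, 0, -0.4], [0, 0, 0]], [[-1, 0, -0.4], [0, 0, 0]]]'

```text
clock: 48.65
tcp_pos: [0.6072, -0.2137, 0.2669]
orientation: [2.437, 1.983, 0.002]
contact_force: [-0.3, 0.3, -0.9]
grip_width: 0.0856
gripper_force: 0.0
```

```bash
cat >> h.py <<'E'
def stack(top):
    for cam in ('scene','top'):
        im,d,m,T=grab(cam);P=cloud(d,m,T);x,y=shell_xy(P);z=P[...,2]
        k=(abs(x)<.05)&(abs(y)<.06)&(abs(z-top)<.007); rc=cv2.minAreaRect(np.stack([x[k],y[k]],1).astype(np.float32)*1000)
        A=np.c_[x[k],y[k],np.ones(k.sum())]; co=np.linalg.lstsq(A,z[k],rcond=None)[0]; print(cam,k.sum(),np.round(rc[0],1),np.round(rc[1],1),round(rc[2],1),co.round(3))
E
python3 - <<'E'
from h import *
stack(.172)
o=r.get_obs();print(yaw(),o['tcp_pos'].round(4),np.round(o['joints'],2))
tins(((.569,-.367,.07),)); tins(((.569,-.367,.07),),'scene')
plan((.63,-.33,.26),94)
E
```

```text
scene 399 [ 1.8 -1.6] [66.7 48.3] 88.9 [-0.007 -0.003  0.171]
top 377 [-2.  -2.8] [47.8 62.7] 0.3 [0.018 0.001 0.172]
(np.float64(78.45190284644313), np.float64(0.09679647220983004)) [ 0.6078 -0.2116  0.2671] [ 0.51  0.44 -0.37  1.6   0.17  1.14 -0.1 ]
top tin [ 0.5669 -0.3681  0.0364] 2.1 2.88 rect [ 564.6 -344.8] [46.1 17. ] 5.3 0.02823638047800947
scene tin [ 0.5688 -0.3666  0.0915] 5.2 2.28 rect [ 570.3 -366.9] [47.2 61.8] 4.1 0.027714349729698773
shift [-0.447, 0.181, 0.028] turn [0.001, -0.001, -0.172]
```

```bash
python3 - <<'E'
from h import *
plan((.5685,-.367,.2),94.3)
E
```

```text
shift [-0.641, -0.03, 0.268] turn [0.001, -0.001, -0.176]
```

Call:
servo_tool --commands '[[[-0.15, 0, 0.05], [0, 0, -0.05]], [[-0.3, -0.01, 0.1], [0, 0, -0.1]], [[-0.45, -0.02, 0.15], [0, 0, -0.15]], [[-0.58, -0.03, 0.22], [0, 0, -0.176]], [[-0.641, -0.03, 0.268], [0, 0, -0.176]], [[-0.641, -0.03, 0.268], [0, 0, -0.176]], [[-0.641, -0.03, 0.268], [0, 0, -0.176]], [[-0.641, -0.03, 0.268], [0, 0, -0.176]]]'

```text
clock: 49.65
tcp_pos: [0.5697, -0.3659, 0.2012]
orientation: [2.134, 2.303, 0.004]
contact_force: [0.5, -0.0, 0.5]
grip_width: 0.0852
gripper_force: 0.0
```

```bash
python3 - <<'E'
from h import *
o=r.get_obs();print(yaw(),o['tcp_pos'].round(4))
im,d,m,T=grab('wrist');W=cloud(d,m,T); k=(np.hypot(W[...,0]-.569,W[...,1]+.367)<.05)&(W[...,2]>.02)&(W[...,2]<.04)
rc=cv2.minAreaRect(W[k][:,:2].astype(np.float32)*1000);print('wrist tinB',rc,np.median(W[k][:,2]))
plan((.5685,-.3665,.022),94.3)
E
```

```text
(np.float64(94.35802193780981), np.float64(0.181783965862045)) [ 0.5697 -0.3659  0.2012]
wrist tinB ((568.7698974609375, -365.2906799316406), (45.53053665161133, 62.38808822631836), 5.14180850982666) 0.02747538442909231
shift [-0.001, -0.006, 0.717] turn [0.002, -0.0, 0.001]
```

Call:
servo_tool --commands '[[[-0.001, -0.004, 0.15], [0, 0, -0.003]], [[-0.001, -0.004, 0.3], [0, 0, -0.003]], [[-0.001, -0.004, 0.45], [0, 0, -0.003]], [[-0.001, -0.004, 0.58], [0, 0, -0.003]], [[-0.001, -0.004, 0.66], [0, 0, -0.003]], [[-0.001, -0.004, 0.7], [0, 0, -0.003]], [[-0.001, -0.004, 0.717], [0, 0, -0.003]], [[-0.001, -0.004, 0.717], [0, 0, -0.003]]]'

```text
clock: 50.5
tcp_pos: [0.5676, -0.3688, 0.0215]
orientation: [2.132, 2.305, 0.002]
contact_force: [-0.1, -1.0, 1.4]
grip_width: 0.0855
gripper_force: 0.0
```

Call:
servo_tool --commands '[[[0, 0, 0], [0, 0, 0]], [[0, 0, 0], [0, 0, 0]], [[0, 0, 0], [0, 0, 0]], [[0, 0, 0], [0, 0, 0]], [[0, 0, 0], [0, 0, 0]], [[0, 0, 0], [0, 0, 0]], [[0, 0, 0], [0, 0, 0]], [[0, 0, 0], [0, 0, 0]]]' --claw 1

```text
clock: 51.3
tcp_pos: [0.5677, -0.3696, 0.0221]
orientation: [2.132, 2.304, 0.002]
contact_force: [-0.9, -0.3, 6.0]
grip_width: 0.0452
gripper_force: 42.6
```

Call:
servo_tool --commands '[[[0, 0, -0.15], [0, 0, 0]], [[0, 0, -0.3], [0, 0, 0]], [[0, 0, -0.5], [0, 0, 0]], [[0, 0, -0.7], [0, 0, 0]], [[0, 0, -0.9], [0, 0, 0]], [[0, 0, -1], [0, 0, 0]], [[0, 0, -1], [0, 0, 0]], [[0, 0, -1], [0, 0, 0]]]'

```text
clock: 52.1
tcp_pos: [0.5662, -0.3692, 0.2706]
orientation: [2.134, 2.305, 0.001]
contact_force: [-0.5, -0.6, -1.4]
grip_width: 0.0456
gripper_force: 41.8
```

```bash
python3 - <<'E'
from h import *
held(('scene','top','wrist'))
plan((.61,-.166,.28),86)
E
```

```text
(np.float64(94.42259565881206), np.float64(0.043016029284658495)) [ 0.5662 -0.3692  0.2706] 0.0456 [-0.5 -0.6 -1.4]
scene 334 x [-0.0287 -0.0282 -0.0177  0.0314  0.0332] y [-0.0206  0.0084  0.0297]
  x -0.03 -0.012 237 z med -0.0048 y [-0.0204  0.0235]
  x 0.012 0.03 32 z med -0.0046 y [-0.0006  0.024 ]
  x 0.03 0.05 25 z med -0.004 y [-0.0055  0.0225]
top 407 x [-0.0114 -0.0063  0.0134  0.0344  0.035 ] y [-0.0387 -0.0028  0.0283]
  x 0.012 0.03 131 z med -0.0055 y [-0.0259  0.0178]
  x 0.03 0.05 87 z med -0.0003 y [-0.0254  0.0189]
wrist 13908 x [-0.0257 -0.0207  0.0105  0.0351  0.0355] y [-0.0345 -0.0009  0.0328]
  x -0.03 -0.012 1924 z med -0.0031 y [-0.0228  0.021 ]
  x 0.012 0.03 3521 z med -0.0035 y [-0.0283  0.026 ]
  x 0.03 0.05 2366 z med -0.0005 y [-0.0227  0.0204]
shift [0.795, 0.24, -0.045] turn [-0.002, -0.001, 0.094]
```

Call:
servo_tool --commands '[[[0.12, 0.035, -0.02], [0, 0, 0.014]], [[0.26, 0.08, -0.045], [0, 0, 0.03]], [[0.4, 0.12, -0.045], [0, 0, 0.05]], [[0.54, 0.16, -0.045], [0, 0, 0.07]], [[0.68, 0.2, -0.045], [0, 0, 0.09]], [[0.795, 0.24, -0.045], [0, 0, 0.094]], [[0.795, 0.24, -0.045], [0, 0, 0.094]], [[0.795, 0.24, -0.045], [0, 0, 0.094]]]'

```text
clock: 53.05
tcp_pos: [0.6107, -0.1655, 0.2806]
orientation: [-2.295, -2.144, 0.001]
contact_force: [0.3, -0.4, -0.2]
grip_width: 0.0454
gripper_force: 41.7
```

```bash
python3 - <<'E'
from h import *
plan((.6588,.0322,.28),78.3)
E
```

```text
shift [0.802, 0.138, 0.003] turn [-0.001, -0.0, 0.087]
```

Call:
servo_tool --commands '[[[0.12, 0.02, 0], [0, 0, 0.014]], [[0.26, 0.045, 0], [0, 0, 0.03]], [[0.4, 0.07, 0], [0, 0, 0.045]], [[0.54, 0.095, 0], [0, 0, 0.06]], [[0.68, 0.12, 0], [0, 0, 0.075]], [[0.77, 0.135, 0], [0, 0, 0.085]], [[0.802, 0.138, 0], [0, 0, 0.087]], [[0.802, 0.138, 0], [0, 0, 0.087]], [[0.802, 0.138, 0], [0, 0, 0.087]], [[0.802, 0.138, 0], [0, 0, 0.087]], [[0.802, 0.138, 0], [0, 0, 0.087]]]'

```text
clock: 54.15
tcp_pos: [0.6595, 0.0292, 0.2821]
orientation: [2.441, 1.977, 0.0]
contact_force: [0.1, 1.0, -0.7]
grip_width: 0.0453
gripper_force: 41.7
```

```bash
python3 - <<'E'
from h import *
print(r.get_obs()['tcp_pos']);plan((.6588,.0322,.1975),78.3)
E
```

```text
[0.65950208 0.02915984 0.28208771]
shift [0.011, -0.006, 0.338] turn [0.001, 0.0, -0.003]
```

Call:
servo_tool --commands '[[[0, -0.004, 0.08], [0, 0, 0]], [[0, -0.004, 0.16], [0, 0, 0]], [[0, -0.004, 0.24], [0, 0, 0]], [[0, -0.004, 0.29], [0, 0, 0]], [[0, -0.004, 0.315], [0, 0, 0]], [[0, -0.004, 0.32], [0, 0, 0]], [[0, -0.004, 0.32], [0, 0, 0]], [[0, -0.004, 0.32], [0, 0, 0]]]'

```text
clock: 54.95
tcp_pos: [0.6592, 0.0315, 0.2032]
orientation: [2.438, 1.979, 0.003]
contact_force: [0.3, 0.2, -0.6]
grip_width: 0.0455
gripper_force: 41.8
```

```bash
python3 - <<'E'
from h import *
held(('scene',));plan((.6588,.0322,.1967),78.3)
E
```

```text
(np.float64(78.14032312078584), np.float64(0.1464023136841439)) [0.6592 0.0315 0.2032] 0.0455 [ 0.3  0.2 -0.6]
scene 381 x [-0.0304 -0.0295 -0.0133  0.0046  0.0123] y [-0.0307  0.0005  0.0368]
  x -0.05 -0.03 7 z med 0.0072 y [-0.0128  0.0134]
  x -0.03 -0.012 201 z med -0.0032 y [-0.0251  0.0281]
shift [0.002, -0.002, 0.026] turn [0.002, -0.001, -0.002]
```

Call:
servo_tool --commands '[[[0, 0, 0.01], [0, 0, 0]], [[0, 0, 0.018], [0, 0, 0]], [[0, 0, 0.024], [0, 0, 0]], [[0, 0, 0.03], [0, 0, 0]], [[0, 0, 0.03], [0, 0, 0]]]'

```text
clock: 55.5
tcp_pos: [0.6585, 0.0313, 0.1943]
orientation: [2.439, 1.98, 0.001]
contact_force: [-0.4, 0.4, -1.0]
grip_width: 0.0452
gripper_force: 41.8
```

Call:
servo_tool --commands '[[[0, 0, 0.003], [0, 0, 0]], [[0, 0, 0.005], [0, 0, 0]], [[0, 0, 0.005], [0, 0, 0]]]'

```text
clock: 55.8
tcp_pos: [0.6587, 0.0314, 0.1941]
orientation: [2.438, 1.98, 0.001]
contact_force: [-2.3, -0.3, 5.0]
grip_width: 0.0454
gripper_force: 42.3
```

Call:
servo_tool --commands '[[[0, 0, -0.003], [0, 0, 0]], [[0, 0, -0.003], [0, 0, 0]], [[0, 0, -0.003], [0, 0, 0]], [[0, 0, -0.003], [0, 0, 0]], [[0, 0, -0.003], [0, 0, 0]], [[0, 0, -0.003], [0, 0, 0]]]' --claw 0

```text
clock: 56.4
tcp_pos: [0.6586, 0.0314, 0.194]
orientation: [2.439, 1.98, 0.001]
contact_force: [-0.2, 0.2, -0.2]
grip_width: 0.085
gripper_force: 0.0
```

Call:
servo_tool --commands '[[[0, 0, -0.1], [0, 0, 0]], [[0, 0, -0.25], [0, 0, 0]], [[-0.15, 0, -0.35], [0, 0, 0]], [[-0.35, 0, -0.4], [0, 0, 0]], [[-0.55, 0, -0.4], [0, 0, 0]], [[-0.75, 0, -0.4], [0, 0, 0]], [[-0.9, 0, -0.4], [0, 0, 0]], [[-0.9, 0, -0.4], [0, 0, 0]], [[-0.9, 0, -0.4], [0, 0, 0]]]'

```text
clock: 57.3
tcp_pos: [0.6119, -0.19, 0.2939]
orientation: [2.442, 1.977, 0.001]
contact_force: [-0.4, 1.3, -0.5]
grip_width: 0.0851
gripper_force: 0.0
```

```bash
python3 - <<'E'
from h import *
stack(.200); prof()
im,d,m,T=grab('top');P=cloud(d,m,T)
print('tins seen',[(np.round(t['uv']).tolist(),round(t['confidence'],2),P[int(t['uv'][1]),int(t['uv'][0])].round(3).tolist()) for t in r.mark_of('top','tin')])
x,y=tray_xy(P);k=(P[...,2]>.085)&(P[...,2]<.105)&(abs(x)<.12)&(abs(y)<.04); print('handle',x[k].mean().round(3),y[k].mean().round(3),P[k][:,2].mean().round(4))
P0=np.load('pics/P.npy'); im0=np.load('pics/top0.npz')['im']
for n,(u,v) in dict(atom=(204,126),mug=(117,207),clip=(391,224),stand=(346,128)).items():
    s=np.s_[v-12:v+12,u-14:u+14]; print(n,np.abs(im[s].astype(int)-im0[s]).mean().round(1))
save('end',cv2.resize(im[95:290,90:410],None,fx=2.5,fy=2.5,interpolation=cv2.INTER_CUBIC))
print(r.get_obs()['tcp_pos'])
E
```

```text
scene 419 [3.3 0.2] [49.7 65.5] 0.9 [-0.018  0.001  0.199]
top 393 [-1.3 -2.4] [47.3 62.3] 0.7 [0.012 0.006 0.2  ]
scene [(-110, [-3, 0, 2]), (-102, [-2, 0, 2]), (-94, [-3, -1, 1]), (-86, [-2, 0, 2]), (-78, [-3, 0, 1]), (-70, [-2, 0, 2]), (-62, [-1, 0, 0]), (-38, [115, 119, 121]), (-30, [140, 142, 144]), (-22, [142, 144, 151]), (-14, [141, 144, 151]), (-6, [10, 141, 153]), (2, [140, 143, 155]), (10, [141, 143, 155]), (18, [142, 143, 153]), (26, [141, 144, 156]), (34, [103, 118, 144]), (42, [13, 73, 118]), (50, [-2, 18, 92])]
top [(-110, [-2, 0, 4]), (-102, [-2, 0, 2]), (-94, [-2, 0, 3]), (-86, [-2, 0, 2]), (-78, [-3, 0, 2]), (-70, [-3, 0, 3]), (-62, [-3, 0, 3]), (-54, [-2, 0, 3]), (-46, [0, 56, 113]), (-38, [117, 119, 121]), (-30, [138, 143, 145]), (-22, [142, 145, 157]), (-14, [13, 19, 145]), (-6, [11, 15, 144]), (2, [12, 141, 145]), (10, [143, 145, 147]), (18, [142, 143, 145]), (26, [142, 143, 146]), (34, [129, 143, 144]), (42, [118, 120, 121])]
tins seen [([253.0, 136.0], 0.64, [0.643, 0.032, 0.201]), ([252.0, 134.0], 0.52, [0.648, 0.032, 0.203]), ([342.0, 133.0], 0.23, [0.585, -0.161, 0.415])]
handle -0.054 0.002 0.0968
atom 3.8
mug 2.5
clip 23.2
stand 28.5
[ 0.61269717 -0.18721582  0.29407744]
```

View pics/end.png

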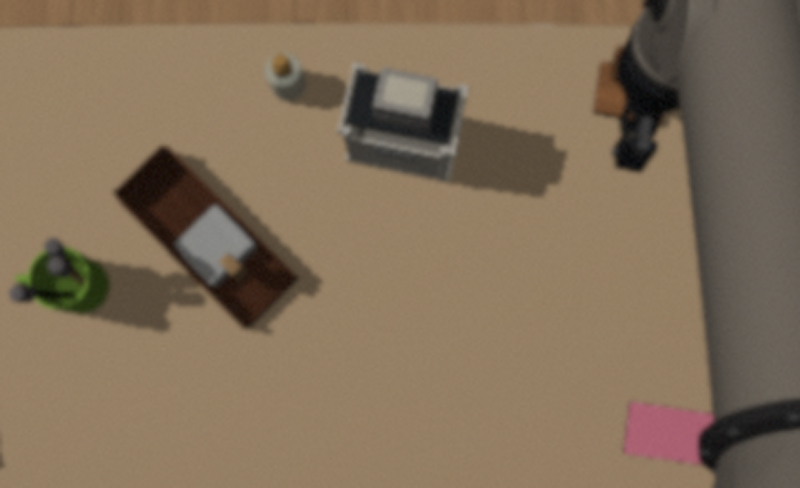

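```bash
python3 -c "
from h import *
print(r.hand_in())"
```

```text
the job is handed in; nothing more can be done
None
```

I handed the job in at about 57 s on the robot clock; no verdict came back. By my last measurements, all 4 balls are in the shut bin, the slate lies level between the lips, both tins stand in one column on it, and the scoop stands flat in the emptied tray. The atomizer and mug look unmoved. The arm hid the hair clip and watch stand in that last check, though nothing was moved into contact with them.

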